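# Find the heavy side of a flywheel and hold it down

## Task

The scroll-saw flywheel on the green balancing stand has a counterweight hidden somewhere inside it, and its bearing drags so it stays wherever it is left. Turn the wheel by its finger pins through at least half a turn from where it stood, feel which side is heavy, then bring the heavy side straight down and finish still gripping the wheel there, at rest, so that the light side at the top can be marked; leave the tools lying around alone.

Things in the scene. Friction and masses are not known exactly. Their poses are not given: they have to be found in the camera images.
- wheel_center (a point): Centre of the flywheel, on its axle, 135 mm above the table, fixed to the green stand. The wheel is an upright disc 180 mm across and 24 mm thick with a black tyre. x: along the level axle from the front face (towards the robot) to the back; y: level, in the disc's plane; z: up. A hub cap of radius 26 mm stands 13 mm out in front. A post and bearing behind reach 21 mm above the axle.
- pin_top (a point): Fixed point, top of the circle on which the four finger pins travel: 68 mm straight above the axle, 20 mm in front of the front face. The pins are steel, 10 mm across, 36 mm long, parallel to the axle, on the front face at 45, 135, 225 and 315 degrees from the red dot. Take a pin from above, a finger either side (loosely to feel), within 50 degrees of the top; regrasp the next.
- wheel_mark (a point): Red dot 12 mm across on the front face, 72 mm from the axle; turns with the wheel. A red stripe crosses the tyre beside it. They only show how the wheel stands: where the counterweight lies from the dot differs each time.
- flywheel (a joint): Angle of the wheel in rad, right-handed about the axle's x axis; 0 with the red dot at the top, pi/2 with the dot on the -y side (the robot's right). No stops. Bearing drag about 0.5 N m either way; the hidden weight adds or takes up to 0.30 to 0.46 N m (most when level with the axle): at a pin 7.4 N of drag, plus or minus 4.5 to 7 N. Felt only while it turns: at rest the drag hides it.
- wheel_low (a point): Fixed point of the stand in the mid-plane of the wheel, 50 mm straight below the axle: the place where the counterweight, 50 mm from the axle, has to be.
- screwdriver: Red screwdriver lying on the table, 231 mm long; leave alone. Origin under its middle.
- tape_measure: Yellow tape measure, 85 mm long and 66 mm high; leave alone. Origin under its middle.
- masking_roll: Roll of masking tape lying flat, 105 mm across and 25 mm high; leave alone. Origin under its middle.
- stain_tin: Orange tin, 75 mm across and 56 mm high; leave alone. Origin under its middle.
- spring_clamp_1: Black and orange spring clamp lying flat, 121 mm long; leave alone. Origin under its middle.

How it is judged:
By the outcome, as a careful person would: the job done as asked, in the order asked, and still so for the second after the job is handed in, while the arm keeps its last pose, push and grip.
It also fails if it takes over 72 s, if anything falls off the work surface, if the arm or the gripper's body presses on something with over 40 N, if the wrist force passes 120 N, or if a joint passes its speed limit or range.

## Robot

A 7-joint arm with a two-finger parallel gripper is mounted at the origin on the work surface; the furniture and walls round the work are solid. World frame = base frame: x ahead of the robot, y to its left, z up, the work surface at z = 0. Lengths are in m, angles in rad, forces in N, time in s.
With the tool pointing down it reaches from about 0.4 to 0.925 m from the base axis. Payload 5.6 kg.
Tool frame: the origin (TCP) lies at the very end of the fingers, on their centre line; the grasp point (between the pads) lies 19 mm behind it; z points along the fingers, y is the line along which they close (so a half turn about z gives the same grasp; the last joint's range is limited). The gripper opens to 85 mm and grips with 20 to 120 N. Pads are 22 mm wide; open, the fingers measure 114 mm over their backs; the gripper's body (76 mm by 85 mm) begins 54 mm behind the grasp point. The pads swing forward as they close: fully open they stand 13 mm farther back than shut.
Start: joints at [-1.307, 0.468, -0.012, 1.603, 0.006, 1.071, -0.056], TCP at [0.196, 0.62, 0.205] pointing down, gripper open.
Joint ranges: [-2.53, 2.53], [-0.31, 2.02], [-1.57, 1.55], [0.28, 2.44], [-1.29, 4.43], [0.15, 1.84], [-2.92, 2.92]. Speed limits (rad/s): [2.57, 2.57, 3.14, 3.14, 3.14, 3.14, 3.14].

## Interface

Orientations are given as a rotation vector (axis times angle).
In Python, from cell import arm, imaging, workorder gives the robot as it stands. The module is installed in compiled form; this text tells all that it offers.
- The arm moves only by the tool play_rows, never from a script. Its argument "increments" is a list of rows, each an object of numbers: "tx", "ty", "tz": the shift along the world's x, y, z in m; "ax", "ay", "az": the turn, a rotation vector about the world's x, y, z in degrees; "claw": the closure, from -1 (fully open) to 1 (shut), so that 0 is half open. A call has 1 to 10 rows; each row shifts and turns the commanded pose from where the row before left it; what a row does not reach is not made up. A row lasts 1/10 s, in which the tool goes at most 50 mm and 8.59 degrees, less where a joint would pass 70% of its speed; a pose out of reach is approached as far as the arm can. A call with a gripper value outside its range is refused whole. The fingers move at their own pace and stop on an object; the grip force is fixed at half the most. Time passes only in rows, so rows that do not move let the fingers close. It gives the time, the measured TCP pose, the force, the opening and the grip force at its end, in the units of the state.
- arm.observe(): the state, without advancing time (a new reading comes with each control period).
- imaging.snapshot(name): name is "scene" or "top" or "wrist"; returns a dict with "img" (384x512x3 uint8, red, green, blue), "fx", "fy", "cx", "cy" (pixels), "dist_coeffs" ([k1, k2, p1, p2, k3] as OpenCV has them; the pictures are not rectified), "world_from_camera" (4x4, takes a point from camera to world coordinates); the wrist camera has in their place "tool_from_camera" (4x4, takes a point from camera to tool coordinates, whose origin is the TCP and whose axes are the flange's). Camera axes: x right, y down, z forward; pixel columns grow to the right and rows downward; lengths in m; the calibration is good to about 2 mm. A picture is of the moment at which its call begins: read the wrist's pose just before it. There is no depth.
- workorder.job_done(): hands the job in; it is judged then, once.
The state is a dict: "time": time; "joints": joint angles; "joint_vel": joint speeds; "tau": joint torques, N m; "tool_pos": TCP position; "eef_rot": TCP orientation; "wrist_force": force on the tool from outside, world axes, zero at the start; "torque": the same for the moment, N m; "width": finger opening in m; "grasp_force": force on a finger pad.
Only numpy, scipy, OpenCV 4.12 (cv2) and the standard library are available. Lean on these libraries where they do the work, as an engineer would, in place of code of your own. Each camera call takes 0.05 s, during which the arm holds its last target. There are 200 camera calls.

## Working session

There is one attempt and no reset: what is moved stays moved. The work goes in short steps, Python scripts to look and compute and a tool call to move; the robot and the scene stay as the last step left them, time stands still between calls to the robot, and variables do not carry over. Pictures are saved under pics/ and viewed, at most 10 in all, crops included, and the job is handed in when it is done.

Besides the shell and the picture viewer there is one more tool, called after ">>>" in YAML: its name, and indented under it one key for each argument. play_rows: Moves the arm, as the interface text tells. Its arguments: {"type":"object","properties":{"increments":{"type":"array"}},"required":["increments"]}

```bash
mkdir -p pics
python3 - <<'E'
from cell import arm, imaging
import cv2
s=arm.observe(); print(s)
for n in("scene","top"):
    r=imaging.snapshot(n); cv2.imwrite(f"pics/{n}0.png",r["img"][:,:,::-1]); print(n,r["fx"],r["fy"],r["cx"],r["cy"],r["dist_coeffs"],r["world_from_camera"])
E
```

```text
{'time': 0.0, 'joints': array([-1.30700605,  0.46838633, -0.01159107,  1.60367969,  0.00601595,
        1.07137229, -0.05631447]), 'joint_vel': array([ 6.79302087e-05,  3.82417133e-04,  7.74948809e-04, -3.87650657e-04,
        2.34787631e-04,  1.31236823e-03,  2.57006022e-04]), 'tau': array([ 9.38504331e-05, -5.32391131e+01,  2.10355036e-02, -2.51300347e+01,
        1.14047134e-02,  8.00527981e-03,  1.07365764e-06]), 'tool_pos': array([0.19619219, 0.61902784, 0.20450921]), 'eef_rot': array([-4.80122636e-01, -3.10455241e+00,  2.83792213e-03]), 'wrist_force': array([-0.58511716, -0.72742399, -0.1737199 ]), 'torque': array([ 0.01966713, -0.00603912, -0.0444403 ]), 'grasp_force': 0.0, 'width': 0.0854456502159061}
scene 436.8396046628982 436.8396046628982 255.5993293444209 199.04945462239314 [-0.05354502  0.          0.          0.          0.        ] [[ 0.89402777 -0.18949321  0.40596387 -0.0304486 ]
 [-0.44781998 -0.3514848   0.82214093 -1.01147337]
 [-0.01309999 -0.91681555 -0.39909602  0.61825134]
 [ 0.          0.          0.          1.        ]]
top 494.7491825273888 494.7491825273888 256.1445875691317 195.68417925659364 [-0.02944637  0.          0.          0.          0.        ] [[ 4.53610063e-03 -9.99010351e-01  4.42463826e-02  3.61778404e-01]
 [-9.99988954e-01 -4.47718867e-03  1.43046040e-03 -6.03080173e-02]
 [-1.23094535e-03 -4.42523826e-02 -9.99019625e-01  1.53211145e+00]
 [ 0.00000000e+00  0.00000000e+00  0.00000000e+00  1.00000000e+00]]
```

View pics/scene0.png

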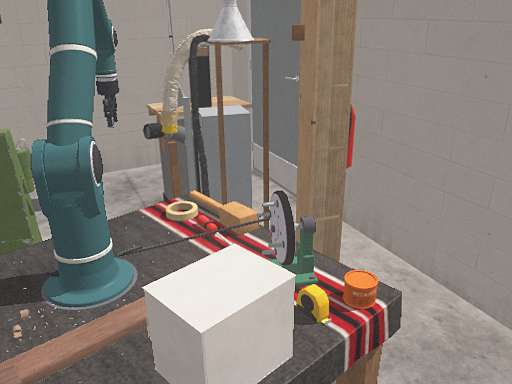

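View pics/top0.png

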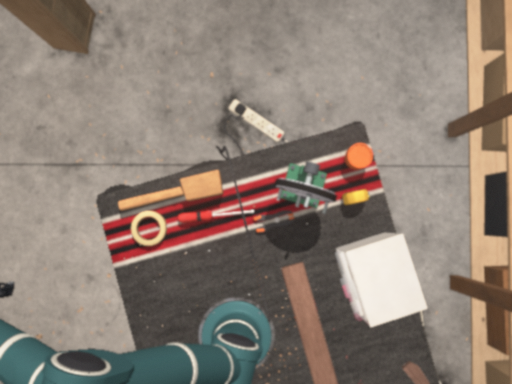

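The wheel shows edge-on at about (307,190) in the top view and at (282,228) in the scene view. I'll enlarge both.

Run:
```python
import cv2,numpy as np
a=cv2.imread("pics/scene0.png")[170:300,230:350]; b=cv2.imread("pics/top0.png")[140:230,250:390]
a=cv2.resize(a,None,fx=4.4,fy=4.4,interpolation=2)
cv2.imwrite("pics/c1.png",a)
cv2.imwrite("pics/c2.png",cv2.resize(b,None,fx=5,fy=5,interpolation=2))
```

```text
(no output)
```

View pics/c1.png

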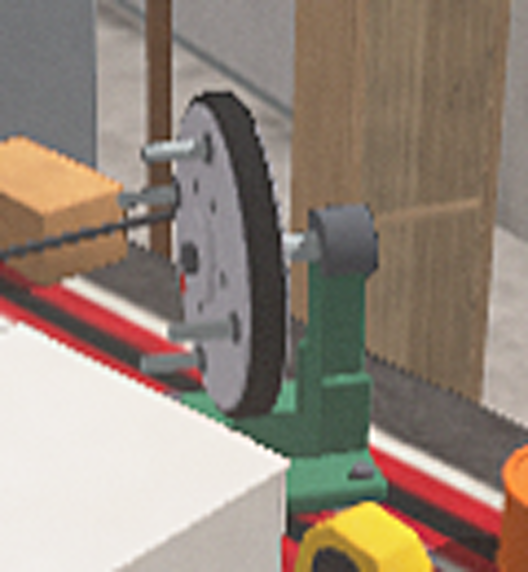

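View pics/c2.png

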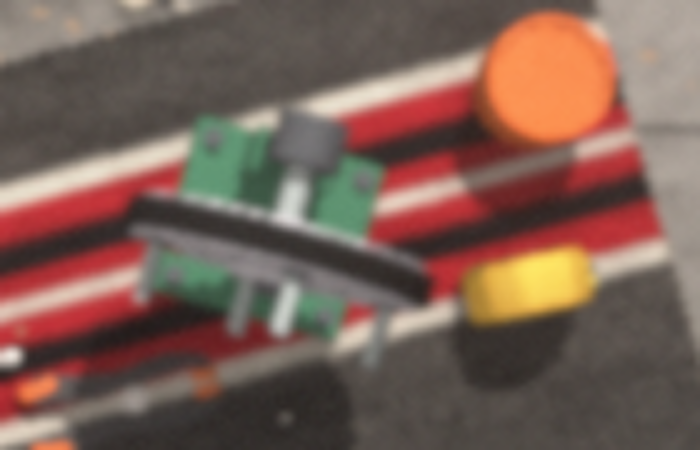

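The wheel's rim runs from (132,215) to (430,285) in the top crop, so it is yawed about -13°. In the scene crop the pin tips are at (147,152), (122,199), (170,330) and (143,364), and the red dot is at (182,283) on the +y side, low. I'll fit a model to these.

```bash
cat > h.py <<'E'
import numpy as np,cv2
def proj(P,r,T=None):
    T=np.linalg.inv(r["world_from_camera"] if T is None else T)
    K=np.array([[r["fx"],0,r["cx"]],[0,r["fy"],r["cy"]],[0,0,1]])
    return cv2.projectPoints(np.float64(P).reshape(-1,1,3),cv2.Rodrigues(T[:3,:3])[0],T[:3,3],K,np.float64(r["dist_coeffs"]))[0][:,0]
def wpt(c,yaw,ang,rad,x):  # ang deg from top toward -y
    ang=np.radians(np.atleast_1d(ang)); R=cv2.Rodrigues(np.array([0,0,yaw]))[0]
    L=np.stack([x+0*ang,-rad*np.sin(ang),rad*np.cos(ang)],1)
    return np.array([c[0],c[1],.135])+L@R.T
E
python3 - <<'E'
from h import *
from cell import imaging
from scipy.optimize import least_squares
s=imaging.snapshot("scene");t=imaging.snapshot("top")
S=np.array([[147,152],[122,199],[170,330],[143,364],[182,283]])/4.4+[230,170]
Tp=np.array([[142,297],[237,332],[283,332],[372,362]])/5+[250,140]
Rm=np.array([[132,215],[430,285]])/5+[250,140]
pa=np.array([0,90,180,270])
def f(p):
    c=p[:2];yaw=p[2];th=np.degrees(p[3])
    # S order: upper -y, upper +y, lower -y, lower +y given dot around -100 
    a=th+np.array([135,45,225,315])
    tips=wpt(c,yaw,a,.068,-.048)
    e1=proj(tips,s)-S[:4]; e2=proj(wpt(c,yaw,th,.072,-.012),s)-S[4]
    tt=proj(tips,t); tt=tt[np.argsort(tt[:,0])]-Tp
    e3=proj(wpt(c,yaw,[-90,90],.09,0),t)-Rm
    return np.concatenate([e1.ravel(),e2.ravel(),tt.ravel(),e3.ravel()])
for th0 in(-130,-110,-90,-70):
    r=least_squares(f,[.55,-.15,-.23,np.radians(th0)],loss="soft_l1"); print(r.cost,r.x,np.degrees(r.x[2:]));
print(np.round(r.fun.reshape(-1,2),1))
E
```

```text
3.0857045675034893 [ 0.44101882 -0.1991294  -0.25752994 -2.26444837] [ -14.75537866 -129.74333426]
3.085704567500997 [ 0.44101882 -0.1991294  -0.25752998 -2.26444838] [ -14.75538078 -129.74333484]
3.085704567501151 [ 0.44101882 -0.1991294  -0.25752997 -2.26444837] [ -14.7553804  -129.74333471]
3.0857045675013284 [ 0.44101882 -0.19912941 -0.25753    -2.26444838] [ -14.75538186 -129.74333509]
[[-0.3  0.1]
 [-0.9 -0. ]
 [ 0.7  0.4]
 [-0.1  0. ]
 [ 0.5 -0.1]
 [ 0.2  0.5]
 [ 0.1 -0.3]
 [-0.4 -0.2]
 [ 0.1 -0. ]
 [-1.2 -1.5]
 [ 0.7  1. ]]
```

The fit is good to about 1 px: centre (0.441,-0.199), yaw -14.8°, dot at -130°. That puts one pin about 5° right of top. I'll move over it.

>>> play_rows:
  increments:
    - {"tx": 0.016,"ty": -0.026,"tz": 0.01,"claw": 0.0}
    - {"tx": 0.016,"ty": -0.026,"tz": 0.01,"claw": 0.0}
    - {"tx": 0.016,"ty": -0.026,"tz": 0.01,"claw": 0.0}
    - {"tx": 0.016,"ty": -0.026,"tz": 0.01,"claw": 0.0}
    - {"tx": 0.016,"ty": -0.026,"tz": 0.01,"claw": 0.0}
    - {"tx": 0.016,"ty": -0.026,"tz": 0.01,"claw": 0.0}
    - {"tx": 0.016,"ty": -0.026,"tz": 0.01,"claw": 0.0}
    - {"tx": 0.016,"ty": -0.026,"tz": 0.01,"claw": 0.0}
    - {"tx": 0.016,"ty": -0.026,"tz": 0.01,"claw": 0.0}
    - {"tx": 0.016,"ty": -0.026,"tz": 0.01,"claw": 0.0}

```text
schema error: expected keys tx, ty, tz, ax, ay, az, claw
```

>>> play_rows:
  increments:
    - {"tx": 0.007,"ty": -0.031,"claw": 0.0}
    - {"tx": 0.007,"ty": -0.031,"claw": 0.0}
    - {"tx": 0.007,"ty": -0.031,"claw": 0.0}
    - {"tx": 0.007,"ty": -0.031,"claw": 0.0}
    - {"tx": 0.007,"ty": -0.031,"claw": 0.0}
    - {"tx": 0.007,"ty": -0.031,"claw": 0.0}
    - {"tx": 0.007,"ty": -0.031,"claw": 0.0}
    - {"tx": 0.007,"ty": -0.031,"claw": 0.0}
    - {"tx": 0.007,"ty": -0.031,"claw": 0.0}
    - {"tx": 0.007,"ty": -0.031,"claw": 0.0}

```text
schema error: expected keys tx, ty, tz, ax, ay, az, claw
```

>>> play_rows:
  increments:
    - {"tx": 0.016,"ty": -0.026,"tz": 0.01,"ax": 0,"ay": 0,"az": 0,"claw": 0}
    - {"tx": 0.016,"ty": -0.026,"tz": 0.01,"ax": 0,"ay": 0,"az": 0,"claw": 0}
    - {"tx": 0.016,"ty": -0.026,"tz": 0.01,"ax": 0,"ay": 0,"az": 0,"claw": 0}
    - {"tx": 0.016,"ty": -0.026,"tz": 0.01,"ax": 0,"ay": 0,"az": 0,"claw": 0}
    - {"tx": 0.016,"ty": -0.026,"tz": 0.01,"ax": 0,"ay": 0,"az": 0,"claw": 0}
    - {"tx": 0.016,"ty": -0.026,"tz": 0.01,"ax": 0,"ay": 0,"az": 0,"claw": 0}
    - {"tx": 0.016,"ty": -0.026,"tz": 0.01,"ax": 0,"ay": 0,"az": 0,"claw": 0}
    - {"tx": 0.016,"ty": -0.026,"tz": 0.01,"ax": 0,"ay": 0,"az": 0,"claw": 0}
    - {"tx": 0.016,"ty": -0.026,"tz": 0.01,"ax": 0,"ay": 0,"az": 0,"claw": 0}
    - {"tx": 0.016,"ty": -0.026,"tz": 0.01,"ax": 0,"ay": 0,"az": 0,"claw": 0}

```text
time: 1.2
tool_pos: [0.3568, 0.3584, 0.3059]
eef_rot: [-0.48, -3.105, 0.0]
wrist_force: [0.2, -0.4, 0.7]
width: 0.0427
grasp_force: 0.0
```

>>> play_rows:
  increments:
    - {"tx": 0.007,"ty": -0.031,"tz": 0,"ax": 0,"ay": 0,"az": 0.3,"claw": 0}
    - {"tx": 0.007,"ty": -0.031,"tz": 0,"ax": 0,"ay": 0,"az": 0.3,"claw": 0}
    - {"tx": 0.007,"ty": -0.031,"tz": 0,"ax": 0,"ay": 0,"az": 0.3,"claw": 0}
    - {"tx": 0.007,"ty": -0.031,"tz": 0,"ax": 0,"ay": 0,"az": 0.3,"claw": 0}
    - {"tx": 0.007,"ty": -0.031,"tz": 0,"ax": 0,"ay": 0,"az": 0.3,"claw": 0}
    - {"tx": 0.007,"ty": -0.031,"tz": 0,"ax": 0,"ay": 0,"az": 0.3,"claw": 0}
    - {"tx": 0.007,"ty": -0.031,"tz": 0,"ax": 0,"ay": 0,"az": 0.3,"claw": 0}
    - {"tx": 0.007,"ty": -0.031,"tz": 0,"ax": 0,"ay": 0,"az": 0.3,"claw": 0}
    - {"tx": 0.007,"ty": -0.031,"tz": 0,"ax": 0,"ay": 0,"az": 0.3,"claw": 0}
    - {"tx": 0.007,"ty": -0.031,"tz": 0,"ax": 0,"ay": 0,"az": 0.3,"claw": 0}

```text
time: 2.2
tool_pos: [0.4263, 0.0483, 0.3056]
eef_rot: [0.398, 3.116, 0.001]
wrist_force: [0.5, -0.6, -0.5]
width: 0.0428
grasp_force: 0.0
```

>>> play_rows:
  increments:
    - {"tx": -0.0018,"ty": -0.0245,"tz": 0,"ax": 0,"ay": 0,"az": 0,"claw": 0.2}
    - {"tx": -0.0018,"ty": -0.0245,"tz": 0,"ax": 0,"ay": 0,"az": 0,"claw": 0.2}
    - {"tx": -0.0018,"ty": -0.0245,"tz": 0,"ax": 0,"ay": 0,"az": 0,"claw": 0.2}
    - {"tx": -0.0018,"ty": -0.0245,"tz": 0,"ax": 0,"ay": 0,"az": 0,"claw": 0.2}
    - {"tx": -0.0018,"ty": -0.0245,"tz": 0,"ax": 0,"ay": 0,"az": 0,"claw": 0.2}
    - {"tx": -0.0018,"ty": -0.0245,"tz": 0,"ax": 0,"ay": 0,"az": 0,"claw": 0.2}
    - {"tx": -0.0018,"ty": -0.0245,"tz": 0,"ax": 0,"ay": 0,"az": 0,"claw": 0.2}
    - {"tx": -0.0018,"ty": -0.0245,"tz": 0,"ax": 0,"ay": 0,"az": 0,"claw": 0.2}
    - {"tx": -0.0018,"ty": -0.0245,"tz": 0,"ax": 0,"ay": 0,"az": 0,"claw": 0.2}
    - {"tx": -0.0018,"ty": -0.0245,"tz": 0,"ax": 0,"ay": 0,"az": 0,"claw": 0.2}

```text
time: 3.2
tool_pos: [0.4081, -0.1963, 0.3056]
eef_rot: [0.399, 3.116, 0.001]
wrist_force: [0.3, 0.7, -0.8]
width: 0.0342
grasp_force: 0.0
```

```bash
cat >> h.py <<'E'
def wristT(s,r):
    T=np.eye(4);T[:3,:3]=cv2.Rodrigues(np.float64(s["eef_rot"]))[0];T[:3,3]=s["tool_pos"]; return T@r["tool_from_camera"]
E
python3 - <<'E'
from h import *
from cell import arm,imaging
s=arm.observe(); r=imaging.snapshot("wrist"); T=wristT(s,r); print(s["tool_pos"],s["wrist_force"],s["torque"],T.round(3))
c=(.441,-.1991);yaw=-.2575;th=-129.7
im=cv2.resize(r["img"][:,:,::-1].copy(),None,fx=1.5,fy=1.5)
P=np.vstack([wpt(c,yaw,th+45+90*np.arange(4),.068,-.048),wpt(c,yaw,th+45+90*np.arange(4),.068,-.012),wpt(c,yaw,th,.072,-.012),wpt(c,yaw,np.arange(-90,91,15),.09,-.012)])
px=proj(P,r,T); print(px.round())
for p in px: cv2.circle(im,tuple(int(v) for v in p*1.5),3,(255,0,255),1)
cv2.imwrite("pics/w1.png",im)
E
```

```text
[ 0.40805965 -0.19627515  0.30555962] [ 0.26440169  0.71564744 -0.76673423] [ 0.03451529 -0.0361457   0.0033913 ] [[ 0.252  0.932  0.26   0.341]
 [ 0.968 -0.243 -0.067 -0.181]
 [ 0.001  0.268 -0.963  0.474]
 [ 0.     0.     0.     1.   ]]
[[320. 160.]
 [261. 169.]
 [212. 158.]
 [268. 152.]
 [319. 188.]
 [260. 203.]
 [213. 185.]
 [268. 175.]
 [303. 179.]
 [335. 187.]
 [337. 192.]
 [335. 197.]
 [326. 202.]
 [311. 206.]
 [291. 209.]
 [267. 210.]
 [243. 209.]
 [222. 206.]
 [206. 202.]
 [197. 197.]
 [193. 191.]
 [195. 186.]]
```

View pics/w1.png

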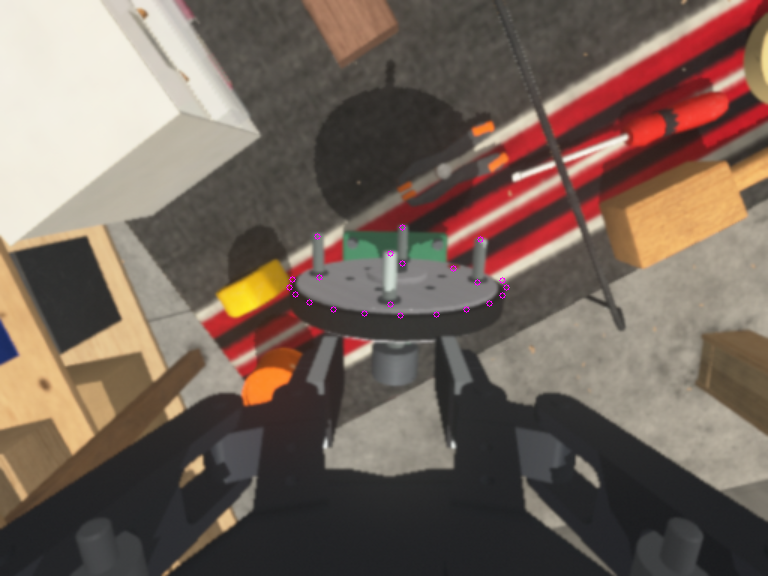

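The model overlays the wrist picture well: the top pin's tip is at (391,250), against (391,253) predicted. I'll descend and take the pin loosely.

>>> play_rows:
  increments:
    - {"tx": 0,"ty": 0,"tz": -0.017,"ax": 0,"ay": 0,"az": 0,"claw": 0.2}
    - {"tx": 0,"ty": 0,"tz": -0.017,"ax": 0,"ay": 0,"az": 0,"claw": 0.2}
    - {"tx": 0,"ty": 0,"tz": -0.017,"ax": 0,"ay": 0,"az": 0,"claw": 0.2}
    - {"tx": 0,"ty": 0,"tz": -0.017,"ax": 0,"ay": 0,"az": 0,"claw": 0.2}
    - {"tx": 0,"ty": 0,"tz": -0.017,"ax": 0,"ay": 0,"az": 0,"claw": 0.2}
    - {"tx": 0,"ty": 0,"tz": -0.017,"ax": 0,"ay": 0,"az": 0,"claw": 0.2}
    - {"tx": 0,"ty": 0,"tz": -0.017,"ax": 0,"ay": 0,"az": 0,"claw": 0.2}
    - {"tx": 0,"ty": 0,"tz": 0,"ax": 0,"ay": 0,"az": 0,"claw": 0.68}
    - {"tx": 0,"ty": 0,"tz": 0,"ax": 0,"ay": 0,"az": 0,"claw": 0.68}
    - {"tx": 0,"ty": 0,"tz": 0,"ax": 0,"ay": 0,"az": 0,"claw": 0.68}

```text
time: 4.25
tool_pos: [0.409, -0.1956, 0.1873]
eef_rot: [0.399, 3.115, 0.0]
wrist_force: [-0.9, -0.6, -0.4]
width: 0.0138
grasp_force: 0.0
```

```bash
cat >> h.py <<'E'
C=np.array([.441,-.1991]);YAW=-.2575
R=cv2.Rodrigues(np.array([0,0,YAW]))[0]
def loc(p): return R.T@(np.float64(p)-[C[0],C[1],.135])
E
python3 - <<'E'
from h import *
from cell import arm,imaging
s=arm.observe(); r=imaging.snapshot("wrist"); print(s["tool_pos"],loc(s["tool_pos"]),s["wrist_force"],s["width"])
im=r["img"][:,:,::-1]; cv2.imwrite("pics/w2.png",cv2.resize(im,None,fx=1.2,fy=1.2))
# rows for pin from a0 to a1 in steps
def rows(a0,a1,n):
    a=np.linspace(a0,a1,n+1);P=wpt(C,YAW,a,.068,-.032);return np.diff(P,axis=0).round(4)
print(rows(5,45,20));
E
```

```text
[ 0.40896903 -0.19555581  0.18734568] [-0.03187747 -0.00472979  0.05234568] [-0.87317467 -0.59260301 -0.39255754] 0.0138054542602781
[[-0.0006 -0.0023 -0.0002]
 [-0.0006 -0.0023 -0.0003]
 [-0.0006 -0.0023 -0.0004]
 [-0.0006 -0.0022 -0.0005]
 [-0.0006 -0.0022 -0.0006]
 [-0.0006 -0.0022 -0.0007]
 [-0.0006 -0.0022 -0.0007]
 [-0.0006 -0.0022 -0.0008]
 [-0.0006 -0.0021 -0.0009]
 [-0.0006 -0.0021 -0.001 ]
 [-0.0005 -0.0021 -0.001 ]
 [-0.0005 -0.002  -0.0011]
 [-0.0005 -0.002  -0.0012]
 [-0.0005 -0.0019 -0.0013]
 [-0.0005 -0.0019 -0.0013]
 [-0.0005 -0.0019 -0.0014]
 [-0.0005 -0.0018 -0.0015]
 [-0.0005 -0.0018 -0.0015]
 [-0.0004 -0.0017 -0.0016]
 [-0.0004 -0.0017 -0.0016]]
```

View pics/w2.png

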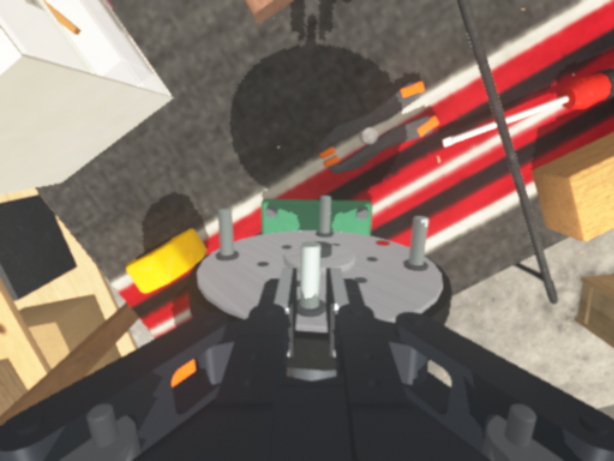

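The pin sits between the fingers at about (312,275), with roughly 2 mm of play each side. I'll do the first feeling stroke.

>>> play_rows:
  increments:
    - {"tx": -0.0006,"ty": -0.0023,"tz": -0.0002,"ax": 0,"ay": 0,"az": 0,"claw": 0.68}
    - {"tx": -0.0006,"ty": -0.0023,"tz": -0.0003,"ax": 0,"ay": 0,"az": 0,"claw": 0.68}
    - {"tx": -0.0006,"ty": -0.0023,"tz": -0.0004,"ax": 0,"ay": 0,"az": 0,"claw": 0.68}
    - {"tx": -0.0006,"ty": -0.0022,"tz": -0.0005,"ax": 0,"ay": 0,"az": 0,"claw": 0.68}

```text
time: 4.7
tool_pos: [0.4059, -0.2048, 0.1852]
eef_rot: [0.399, 3.116, 0.0]
wrist_force: [0.3, -0.1, 0.0]
width: 0.0138
grasp_force: 0.0
```

>>> play_rows:
  increments:
    - {"tx": -0.0006,"ty": -0.0022,"tz": -0.0006,"ax": 0,"ay": 0,"az": 0,"claw": 0.68}
    - {"tx": -0.0006,"ty": -0.0022,"tz": -0.0007,"ax": 0,"ay": 0,"az": 0,"claw": 0.68}
    - {"tx": -0.0006,"ty": -0.0022,"tz": -0.0007,"ax": 0,"ay": 0,"az": 0,"claw": 0.68}
    - {"tx": -0.0006,"ty": -0.0022,"tz": -0.0008,"ax": 0,"ay": 0,"az": 0,"claw": 0.68}

```text
time: 5.1
tool_pos: [0.4035, -0.2134, 0.1822]
eef_rot: [-0.399, -3.116, -0.0]
wrist_force: [0.0, 0.1, -0.5]
width: 0.0137
grasp_force: 0.0
```

>>> play_rows:
  increments:
    - {"tx": -0.0006,"ty": -0.0021,"tz": -0.0009,"ax": 0,"ay": 0,"az": 0,"claw": 0.68}
    - {"tx": -0.0006,"ty": -0.0021,"tz": -0.001,"ax": 0,"ay": 0,"az": 0,"claw": 0.68}
    - {"tx": -0.0005,"ty": -0.0021,"tz": -0.001,"ax": 0,"ay": 0,"az": 0,"claw": 0.68}
    - {"tx": -0.0005,"ty": -0.002,"tz": -0.0011,"ax": 0,"ay": 0,"az": 0,"claw": 0.68}

```text
time: 5.5
tool_pos: [0.4013, -0.2217, 0.1782]
eef_rot: [0.399, 3.116, -0.0]
wrist_force: [-0.2, 0.7, -0.2]
width: 0.014
grasp_force: 0.0
```

>>> play_rows:
  increments:
    - {"tx": -0.0005,"ty": -0.002,"tz": -0.0012,"ax": 0,"ay": 0,"az": 0,"claw": 0.68}
    - {"tx": -0.0005,"ty": -0.0019,"tz": -0.0013,"ax": 0,"ay": 0,"az": 0,"claw": 0.68}
    - {"tx": -0.0005,"ty": -0.0019,"tz": -0.0013,"ax": 0,"ay": 0,"az": 0,"claw": 0.68}
    - {"tx": -0.0005,"ty": -0.0019,"tz": -0.0014,"ax": 0,"ay": 0,"az": 0,"claw": 0.68}

```text
time: 5.9
tool_pos: [0.3993, -0.2294, 0.173]
eef_rot: [0.399, 3.116, 0.0]
wrist_force: [0.1, -0.5, -0.1]
width: 0.0139
grasp_force: 0.0
```

>>> play_rows:
  increments:
    - {"tx": -0.0005,"ty": -0.0018,"tz": -0.0015,"ax": 0,"ay": 0,"az": 0,"claw": 0.68}
    - {"tx": -0.0005,"ty": -0.0018,"tz": -0.0015,"ax": 0,"ay": 0,"az": 0,"claw": 0.68}
    - {"tx": -0.0004,"ty": -0.0017,"tz": -0.0016,"ax": 0,"ay": 0,"az": 0,"claw": 0.68}
    - {"tx": -0.0004,"ty": -0.0017,"tz": -0.0016,"ax": 0,"ay": 0,"az": 0,"claw": 0.68}

```text
time: 6.3
tool_pos: [0.3975, -0.2364, 0.1668]
eef_rot: [0.399, 3.116, 0.0]
wrist_force: [-0.7, 0.2, 1.5]
width: 0.0138
grasp_force: 0.0
```

Run:
```python
from h import *
from cell import arm,imaging
s=arm.observe(); print(s["tool_pos"],loc(s["tool_pos"]),s["wrist_force"])
a=imaging.snapshot("scene")["img"][150:300,220:360,::-1]
b=imaging.snapshot("wrist")["img"][100:384,100:400,::-1]
a=cv2.resize(a,None,fx=3.5,fy=3.5,interpolation=2);b=cv2.resize(b,None,fx=1,fy=1)
o=np.zeros((525,800,3),np.uint8);o[:,:490]=a;o[:284,495:795]=b;cv2.imwrite("pics/c3.png",o)
```

```text
[ 0.39752771 -0.23638853  0.16675695] [-0.03254296 -0.04712993  0.03175695] [-0.7247959   0.15009427  1.50548164]
```

View pics/c3.png

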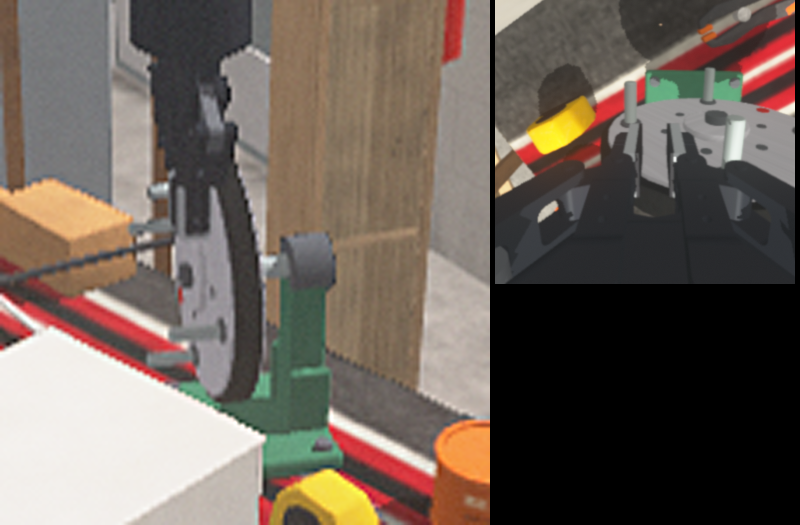

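Run:
```python
from h import *
from cell import arm,imaging
s=arm.observe(); r=imaging.snapshot("scene");w=imaging.snapshot("wrist")
p=np.array(s["tool_pos"]);ya=R@[0,.014,0]
for d in (0,.02,.04): print(d,((proj([p+[0,0,d]],r)-[220,150])*3.5).round(), (proj([p+[0,0,d]],w,wristT(s,w))-[100-495,100]).round())
print(w["fx"],np.round(w["tool_from_camera"],3))
x=w["img"][180:300,180:330,::-1];y=r["img"][180:240,240:320,::-1]
o=np.zeros((480,800,3),np.uint8);o[:400,:500]=cv2.resize(x,(500,400),interpolation=2);o[:225,500:]=cv2.resize(y,(300,225),interpolation=2);cv2.imwrite("pics/c4.png",o)
```

```text
0 [[188. 265.]] [[657. 122.]]
0.02 [[188. 237.]] [[658. 135.]]
0.04 [[189. 209.]] [[658. 151.]]
273.0969128810277 [[ 0.    -0.963 -0.268  0.069]
 [ 1.     0.     0.    -0.002]
 [-0.    -0.268  0.963 -0.169]
 [ 0.     0.     0.     1.   ]]
```

View pics/c4.png

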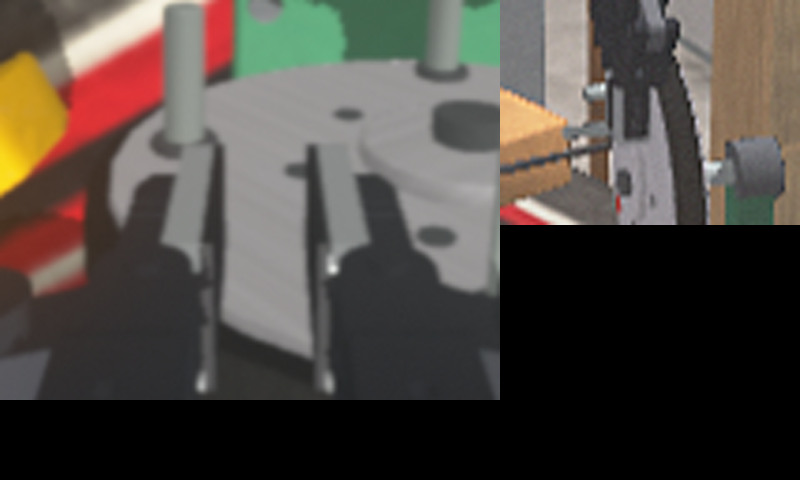

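The model didn't move. Both views put the real fingertips about 24 mm above the reported TCP, so the fingers passed over the pin. I'll go back and grip about 20 mm deeper.

>>> play_rows:
  increments:
    - {"tx": 0,"ty": 0,"tz": 0.018,"ax": 0,"ay": 0,"az": 0,"claw": 0.4}
    - {"tx": 0,"ty": 0,"tz": 0.018,"ax": 0,"ay": 0,"az": 0,"claw": 0.3}
    - {"tx": 0,"ty": 0,"tz": 0.018,"ax": 0,"ay": 0,"az": 0,"claw": 0.3}
    - {"tx": 0.0035,"ty": 0.0132,"tz": 0,"ax": 0,"ay": 0,"az": 0,"claw": 0.3}
    - {"tx": 0.0035,"ty": 0.0132,"tz": 0,"ax": 0,"ay": 0,"az": 0,"claw": 0.3}
    - {"tx": 0.0035,"ty": 0.0132,"tz": 0,"ax": 0,"ay": 0,"az": 0,"claw": 0.3}
    - {"tx": 0,"ty": 0,"tz": -0.018,"ax": 0,"ay": 0,"az": 0,"claw": 0.3}
    - {"tx": 0,"ty": 0,"tz": -0.018,"ax": 0,"ay": 0,"az": 0,"claw": 0.3}
    - {"tx": 0,"ty": 0,"tz": -0.015,"ax": 0,"ay": 0,"az": 0,"claw": 0.3}

```text
time: 7.4
tool_pos: [0.4081, -0.1963, 0.1693]
eef_rot: [0.398, 3.116, 0.0]
wrist_force: [0.1, -0.7, -0.3]
width: 0.0302
grasp_force: 0.0
```

>>> play_rows:
  increments:
    - {"tx": 0,"ty": 0,"tz": 0,"ax": 0,"ay": 0,"az": 0,"claw": 0.7}
    - {"tx": 0,"ty": 0,"tz": 0,"ax": 0,"ay": 0,"az": 0,"claw": 0.7}
    - {"tx": 0,"ty": 0,"tz": 0,"ax": 0,"ay": 0,"az": 0,"claw": 0.7}

```text
time: 7.7
tool_pos: [0.4087, -0.1969, 0.1707]
eef_rot: [0.399, 3.115, -0.0]
wrist_force: [0.1, 0.2, -0.7]
width: 0.0128
grasp_force: 0.0
```

Run:
```python
from h import *
from cell import arm,imaging
s=arm.observe(); r=imaging.snapshot("scene");w=imaging.snapshot("wrist")
print(loc(s["tool_pos"]),s["wrist_force"],s["width"])
x=w["img"][160:300,180:340,::-1];y=r["img"][170:250,230:320,::-1]
o=np.zeros((400,800,3),np.uint8);o[:385,:440]=cv2.resize(x,(440,385),interpolation=2);o[:320,440:]=cv2.resize(y,(360,320),interpolation=2);cv2.imwrite("pics/c5.png",o)
```

```text
[-0.03183098 -0.00615425  0.03569071] [ 0.11605978  0.21247998 -0.66066902] 0.012843145493494003
```

View pics/c5.png

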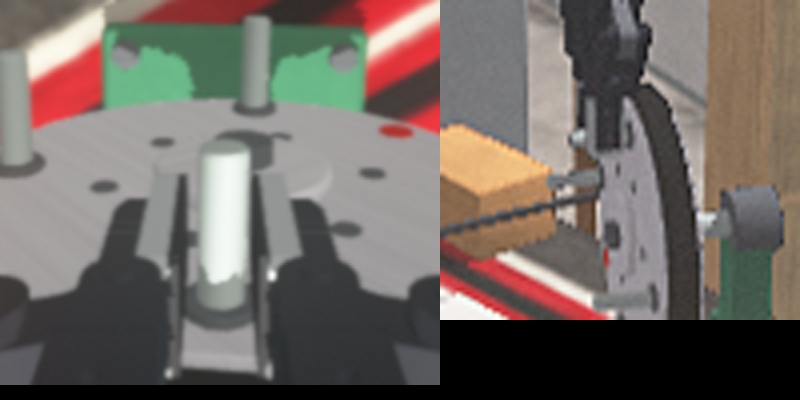

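The pin, at (225,220) in the crop, is now clearly between the pads. I'll go 5 mm deeper and start the stroke.

>>> play_rows:
  increments:
    - {"tx": 0,"ty": 0,"tz": -0.005,"ax": 0,"ay": 0,"az": 0,"claw": 0.7}
    - {"tx": -0.0006,"ty": -0.0023,"tz": -0.0002,"ax": 0,"ay": 0,"az": 0,"claw": 0.7}
    - {"tx": -0.0006,"ty": -0.0023,"tz": -0.0003,"ax": 0,"ay": 0,"az": 0,"claw": 0.7}
    - {"tx": -0.0006,"ty": -0.0023,"tz": -0.0004,"ax": 0,"ay": 0,"az": 0,"claw": 0.7}

```text
time: 8.2
tool_pos: [0.4065, -0.2025, 0.164]
eef_rot: [-0.398, -3.116, -0.003]
wrist_force: [0.3, 5.1, 3.3]
width: 0.013
grasp_force: 2.5
```

>>> play_rows:
  increments:
    - {"tx": -0.0006,"ty": -0.0022,"tz": -0.0004,"ax": 0,"ay": 0,"az": 0,"claw": 0.7}
    - {"tx": -0.0006,"ty": -0.0022,"tz": -0.0005,"ax": 0,"ay": 0,"az": 0,"claw": 0.7}

```text
time: 8.4
tool_pos: [0.4054, -0.2069, 0.1633]
eef_rot: [-0.398, -3.116, -0.003]
wrist_force: [0.8, 5.4, 3.8]
width: 0.0127
grasp_force: 2.7
```

>>> play_rows:
  increments:
    - {"tx": -0.0006,"ty": -0.0022,"tz": -0.0006,"ax": 0,"ay": 0,"az": 0,"claw": 0.7}
    - {"tx": -0.0006,"ty": -0.0022,"tz": -0.0007,"ax": 0,"ay": 0,"az": 0,"claw": 0.7}
    - {"tx": -0.0006,"ty": -0.0022,"tz": -0.0007,"ax": 0,"ay": 0,"az": 0,"claw": 0.7}

```text
time: 8.7
tool_pos: [0.4037, -0.2134, 0.1613]
eef_rot: [0.398, 3.116, 0.003]
wrist_force: [1.6, 4.9, 3.6]
width: 0.0127
grasp_force: 2.8
```

>>> play_rows:
  increments:
    - {"tx": -0.0006,"ty": -0.0022,"tz": -0.0008,"ax": 0,"ay": 0,"az": 0,"claw": 0.7}
    - {"tx": -0.0006,"ty": -0.0021,"tz": -0.0009,"ax": 0,"ay": 0,"az": 0,"claw": 0.7}
    - {"tx": -0.0006,"ty": -0.0021,"tz": -0.001,"ax": 0,"ay": 0,"az": 0,"claw": 0.7}

```text
time: 9.0
tool_pos: [0.402, -0.2197, 0.1586]
eef_rot: [0.397, 3.116, 0.004]
wrist_force: [1.3, 5.6, 4.5]
width: 0.013
grasp_force: 3.0
```

>>> play_rows:
  increments:
    - {"tx": -0.0005,"ty": -0.0021,"tz": -0.001,"ax": 0,"ay": 0,"az": 0,"claw": 0.7}
    - {"tx": -0.0005,"ty": -0.002,"tz": -0.0011,"ax": 0,"ay": 0,"az": 0,"claw": 0.7}
    - {"tx": -0.0005,"ty": -0.002,"tz": -0.0012,"ax": 0,"ay": 0,"az": 0,"claw": 0.7}

```text
time: 9.3
tool_pos: [0.4006, -0.2256, 0.1553]
eef_rot: [0.397, 3.116, 0.004]
wrist_force: [2.0, 6.1, 4.9]
width: 0.013
grasp_force: 3.3
```

>>> play_rows:
  increments:
    - {"tx": -0.0005,"ty": -0.0019,"tz": -0.0013,"ax": 0,"ay": 0,"az": 0,"claw": 0.7}
    - {"tx": -0.0005,"ty": -0.0019,"tz": -0.0013,"ax": 0,"ay": 0,"az": 0,"claw": 0.7}
    - {"tx": -0.0005,"ty": -0.0019,"tz": -0.0014,"ax": 0,"ay": 0,"az": 0,"claw": 0.7}

```text
time: 9.6
tool_pos: [0.3991, -0.2311, 0.1513]
eef_rot: [0.397, 3.116, 0.005]
wrist_force: [1.3, 6.7, 4.5]
width: 0.0129
grasp_force: 3.7
```

>>> play_rows:
  increments:
    - {"tx": -0.0005,"ty": -0.0018,"tz": -0.0015,"ax": 0,"ay": 0,"az": 0,"claw": 0.7}
    - {"tx": -0.0005,"ty": -0.0018,"tz": -0.0015,"ax": 0,"ay": 0,"az": 0,"claw": 0.7}
    - {"tx": -0.0004,"ty": -0.0017,"tz": -0.0016,"ax": 0,"ay": 0,"az": 0,"claw": 0.7}

```text
time: 9.9
tool_pos: [0.3979, -0.2362, 0.1467]
eef_rot: [0.397, 3.116, 0.005]
wrist_force: [1.6, 7.3, 4.4]
width: 0.0127
grasp_force: 3.8
```

```bash
cat >> h.py <<'E'
def rows(a0,a1,n):
    return np.diff(wpt(C,YAW,np.linspace(a0,a1,n+1),.068,-.032),axis=0).round(4)
E
python3 - <<'E'
from h import *
from cell import arm
s=arm.observe(); print(loc(s["tool_pos"]),R.T@s["wrist_force"],s["torque"],s["joints"])
print(rows(-44,44,44))
E
```

```text
[-0.03223605 -0.04687801  0.01173171] [-0.33188597  7.45392281  4.38635736] [ 1.6192717  -0.32667435 -0.06777806] [-0.17350521  0.27045916  0.74481888  2.13752614 -0.25449708  0.8204065
  2.04606761]
[[-0.0004 -0.0017  0.0016]
 [-0.0005 -0.0017  0.0016]
 [-0.0005 -0.0018  0.0015]
 [-0.0005 -0.0018  0.0014]
 [-0.0005 -0.0019  0.0014]
 [-0.0005 -0.0019  0.0013]
 [-0.0005 -0.002   0.0012]
 [-0.0005 -0.002   0.0012]
 [-0.0005 -0.002   0.0011]
 [-0.0005 -0.0021  0.001 ]
 [-0.0006 -0.0021  0.0009]
 [-0.0006 -0.0021  0.0009]
 [-0.0006 -0.0022  0.0008]
 [-0.0006 -0.0022  0.0007]
 [-0.0006 -0.0022  0.0006]
 [-0.0006 -0.0022  0.0005]
 [-0.0006 -0.0023  0.0005]
 [-0.0006 -0.0023  0.0004]
 [-0.0006 -0.0023  0.0003]
 [-0.0006 -0.0023  0.0002]
 [-0.0006 -0.0023  0.0001]
 [-0.0006 -0.0023  0.    ]
 [-0.0006 -0.0023 -0.    ]
 [-0.0006 -0.0023 -0.0001]
 [-0.0006 -0.0023 -0.0002]
 [-0.0006 -0.0023 -0.0003]
 [-0.0006 -0.0023 -0.0004]
 [-0.0006 -0.0023 -0.0005]
 [-0.0006 -0.0022 -0.0005]
 [-0.0006 -0.0022 -0.0006]
 [-0.0006 -0.0022 -0.0007]
 [-0.0006 -0.0022 -0.0008]
 [-0.0006 -0.0021 -0.0009]
 [-0.0006 -0.0021 -0.0009]
 [-0.0005 -0.0021 -0.001 ]
 [-0.0005 -0.002  -0.0011]
 [-0.0005 -0.002  -0.0012]
 [-0.0005 -0.002  -0.0012]
 [-0.0005 -0.0019 -0.0013]
 [-0.0005 -0.0019 -0.0014]
 [-0.0005 -0.0018 -0.0014]
 [-0.0005 -0.0018 -0.0015]
 [-0.0005 -0.0017 -0.0016]
 [-0.0004 -0.0017 -0.0016]]
```

>>> play_rows:
  increments:
    - {"tx": 0,"ty": 0,"tz": 0.014,"ax": 0,"ay": 0,"az": 0,"claw": 0.4}
    - {"tx": 0,"ty": 0,"tz": 0.02,"ax": 0,"ay": 0,"az": 0,"claw": 0.3}
    - {"tx": 0,"ty": 0,"tz": 0.02,"ax": 0,"ay": 0,"az": 0,"claw": 0.3}
    - {"tx": 0.0062,"ty": 0.0236,"tz": 0,"ax": 0,"ay": 0,"az": 0,"claw": 0.3}
    - {"tx": 0.0062,"ty": 0.0236,"tz": 0,"ax": 0,"ay": 0,"az": 0,"claw": 0.3}
    - {"tx": 0.0062,"ty": 0.0235,"tz": 0,"ax": 0,"ay": 0,"az": 0,"claw": 0.3}
    - {"tx": 0.0062,"ty": 0.0235,"tz": 0,"ax": 0,"ay": 0,"az": 0,"claw": 0.3}
    - {"tx": 0,"ty": 0,"tz": 0,"ax": 0,"ay": 0,"az": 0,"claw": 0.3}

```text
time: 10.7
tool_pos: [0.4225, -0.1415, 0.2004]
eef_rot: [-0.391, -3.117, -0.001]
wrist_force: [0.1, -0.3, -0.3]
width: 0.0301
grasp_force: 0.0
```

>>> play_rows:
  increments:
    - {"tx": 0,"ty": 0,"tz": -0.019,"ax": 0,"ay": 0,"az": 0,"claw": 0.3}
    - {"tx": 0,"ty": 0,"tz": -0.019,"ax": 0,"ay": 0,"az": 0,"claw": 0.3}
    - {"tx": 0,"ty": 0,"tz": -0.019,"ax": 0,"ay": 0,"az": 0,"claw": 0.3}
    - {"tx": 0,"ty": 0,"tz": 0,"ax": 0,"ay": 0,"az": 0,"claw": 0.7}
    - {"tx": 0,"ty": 0,"tz": 0,"ax": 0,"ay": 0,"az": 0,"claw": 0.7}
    - {"tx": 0,"ty": 0,"tz": 0,"ax": 0,"ay": 0,"az": 0,"claw": 0.7}

```text
time: 11.3
tool_pos: [0.4216, -0.1436, 0.1438]
eef_rot: [-0.399, -3.115, -0.001]
wrist_force: [0.2, 3.0, -1.7]
width: 0.0127
grasp_force: 1.7
```

Run:
```python
from h import *
from cell import arm
s=arm.observe(); print(loc(s["tool_pos"]),R.T@s["wrist_force"],s["width"])
```

```text
[-0.03294689  0.04874712  0.00881603] [-0.54890495  2.95591911 -1.68210155] 0.012730848453388576
```

>>> play_rows:
  increments:
    - {"tx": -0.0006,"ty": -0.0025,"tz": 0.0025,"ax": 0,"ay": 0,"az": 0,"claw": 0.7}
    - {"tx": -0.0007,"ty": -0.0026,"tz": 0.0024,"ax": 0,"ay": 0,"az": 0,"claw": 0.7}
    - {"tx": -0.0007,"ty": -0.0027,"tz": 0.0022,"ax": 0,"ay": 0,"az": 0,"claw": 0.7}

```text
time: 11.6
tool_pos: [0.42, -0.1496, 0.151]
eef_rot: [-0.397, -3.116, -0.005]
wrist_force: [0.7, 8.7, -4.6]
width: 0.0126
grasp_force: 4.6
```

>>> play_rows:
  increments:
    - {"tx": -0.0007,"ty": -0.0028,"tz": 0.0021,"ax": 0,"ay": 0,"az": 0,"claw": 0.7}
    - {"tx": -0.0008,"ty": -0.0029,"tz": 0.0019,"ax": 0,"ay": 0,"az": 0,"claw": 0.7}
    - {"tx": -0.0008,"ty": -0.003,"tz": 0.0018,"ax": 0,"ay": 0,"az": 0,"claw": 0.7}

```text
time: 11.9
tool_pos: [0.4179, -0.1571, 0.157]
eef_rot: [-0.396, -3.116, -0.008]
wrist_force: [1.0, 12.6, 1.8]
width: 0.013
grasp_force: 6.4
```

>>> play_rows:
  increments:
    - {"tx": -0.0008,"ty": -0.0031,"tz": 0.0016,"ax": 0,"ay": 0,"az": 0,"claw": 0.7}
    - {"tx": -0.0008,"ty": -0.0032,"tz": 0.0014,"ax": 0,"ay": 0,"az": 0,"claw": 0.7}
    - {"tx": -0.0008,"ty": -0.0032,"tz": 0.0012,"ax": 0,"ay": 0,"az": 0,"claw": 0.7}

```text
time: 12.2
tool_pos: [0.4157, -0.165, 0.1616]
eef_rot: [-0.395, -3.115, -0.013]
wrist_force: [-1.3, 18.2, 11.0]
width: 0.013
grasp_force: 8.8
```

>>> play_rows:
  increments:
    - {"tx": -0.0009,"ty": -0.0033,"tz": 0.0011,"ax": 0,"ay": 0,"az": 0,"claw": 0.7}
    - {"tx": -0.0009,"ty": -0.0033,"tz": 0.0009,"ax": 0,"ay": 0,"az": 0,"claw": 0.7}
    - {"tx": -0.0009,"ty": -0.0034,"tz": 0.0007,"ax": 0,"ay": 0,"az": 0,"claw": 0.7}

```text
time: 12.5
tool_pos: [0.4142, -0.176, 0.1647]
eef_rot: [0.395, 3.115, 0.01]
wrist_force: [0.5, 14.5, 7.9]
width: 0.0131
grasp_force: 7.3
```

>>> play_rows:
  increments:
    - {"tx": -0.0009,"ty": -0.0034,"tz": 0.0005,"ax": 0,"ay": 0,"az": 0,"claw": 0.7}
    - {"tx": -0.0009,"ty": -0.0034,"tz": 0.0003,"ax": 0,"ay": 0,"az": 0,"claw": 0.7}
    - {"tx": -0.0009,"ty": -0.0034,"tz": 0.0002,"ax": 0,"ay": 0,"az": 0,"claw": 0.7}

```text
time: 12.8
tool_pos: [0.412, -0.1868, 0.166]
eef_rot: [0.395, 3.113, 0.009]
wrist_force: [2.9, 13.4, 6.9]
width: 0.0131
grasp_force: 6.8
```

>>> play_rows:
  increments:
    - {"tx": -0.0009,"ty": -0.0034,"tz": 0,"ax": 0,"ay": 0,"az": 0,"claw": 0.7}
    - {"tx": -0.0009,"ty": -0.0034,"tz": -0.0002,"ax": 0,"ay": 0,"az": 0,"claw": 0.7}
    - {"tx": -0.0009,"ty": -0.0034,"tz": -0.0004,"ax": 0,"ay": 0,"az": 0,"claw": 0.7}

```text
time: 13.1
tool_pos: [0.4095, -0.1974, 0.1654]
eef_rot: [0.395, 3.113, 0.008]
wrist_force: [2.8, 13.1, 8.5]
width: 0.013
grasp_force: 6.4
```

>>> play_rows:
  increments:
    - {"tx": -0.0009,"ty": -0.0034,"tz": -0.0006,"ax": 0,"ay": 0,"az": 0,"claw": 0.7}
    - {"tx": -0.0009,"ty": -0.0034,"tz": -0.0008,"ax": 0,"ay": 0,"az": 0,"claw": 0.7}
    - {"tx": -0.0009,"ty": -0.0033,"tz": -0.001,"ax": 0,"ay": 0,"az": 0,"claw": 0.7}

```text
time: 13.4
tool_pos: [0.4069, -0.2078, 0.163]
eef_rot: [0.395, 3.113, 0.008]
wrist_force: [3.5, 12.7, 7.5]
width: 0.0132
grasp_force: 6.3
```

>>> play_rows:
  increments:
    - {"tx": -0.0009,"ty": -0.0033,"tz": -0.0011,"ax": 0,"ay": 0,"az": 0,"claw": 0.7}
    - {"tx": -0.0008,"ty": -0.0032,"tz": -0.0013,"ax": 0,"ay": 0,"az": 0,"claw": 0.7}
    - {"tx": -0.0008,"ty": -0.0031,"tz": -0.0015,"ax": 0,"ay": 0,"az": 0,"claw": 0.7}

```text
time: 13.7
tool_pos: [0.4044, -0.2175, 0.1591]
eef_rot: [0.395, 3.113, 0.007]
wrist_force: [2.7, 10.8, 8.0]
width: 0.013
grasp_force: 5.9
```

>>> play_rows:
  increments:
    - {"tx": -0.0008,"ty": -0.0031,"tz": -0.0016,"ax": 0,"ay": 0,"az": 0,"claw": 0.7}
    - {"tx": -0.0008,"ty": -0.003,"tz": -0.0018,"ax": 0,"ay": 0,"az": 0,"claw": 0.7}
    - {"tx": -0.0008,"ty": -0.0029,"tz": -0.002,"ax": 0,"ay": 0,"az": 0,"claw": 0.7}

```text
time: 14.0
tool_pos: [0.402, -0.2266, 0.1536]
eef_rot: [0.395, 3.113, 0.007]
wrist_force: [2.8, 11.3, 7.8]
width: 0.013
grasp_force: 6.1
```

>>> play_rows:
  increments:
    - {"tx": -0.0007,"ty": -0.0028,"tz": -0.0021,"ax": 0,"ay": 0,"az": 0,"claw": 0.7}
    - {"tx": -0.0007,"ty": -0.0027,"tz": -0.0023,"ax": 0,"ay": 0,"az": 0,"claw": 0.7}
    - {"tx": -0.0007,"ty": -0.0025,"tz": -0.0024,"ax": 0,"ay": 0,"az": 0,"claw": 0.7}

```text
time: 14.3
tool_pos: [0.3999, -0.2346, 0.1468]
eef_rot: [0.395, 3.113, 0.007]
wrist_force: [4.0, 11.3, 6.7]
width: 0.0124
grasp_force: 6.0
```

Run:
```python
from h import *
from cell import arm
s=arm.observe(); l=loc(s["tool_pos"]); print(l,R.T@s["wrist_force"],s["width"])
yp=l[1]+s["width"]/2-.005; print(np.degrees(np.arcsin(-yp/.068)))
```

```text
[-0.03072585 -0.04476448  0.01177785] [ 0.9999654 11.964611   6.7480861] 0.012368212579057417
39.85805433344694
```

>>> play_rows:
  increments:
    - {"tx": -0.0007,"ty": -0.0025,"tz": -0.0025,"ax": 0,"ay": 0,"az": 0,"claw": 0.7}
    - {"tx": -0.0006,"ty": -0.0024,"tz": -0.0026,"ax": 0,"ay": 0,"az": 0,"claw": 0.7}

```text
time: 14.5
tool_pos: [0.3986, -0.2394, 0.1417]
eef_rot: [0.395, 3.113, 0.007]
wrist_force: [2.3, 11.2, 8.4]
width: 0.0131
grasp_force: 5.8
```

```bash
cat > fit.py <<'E'
from h import *
from scipy.optimize import least_squares
# seg, pos, force, width
D=[(0,[.4065,-.2025,.164],[.3,5.1,3.3],.013),(0,[.4054,-.2069,.1633],[.8,5.4,3.8],.0127),(0,[.4037,-.2134,.1613],[1.6,4.9,3.6],.0127),(0,[.402,-.2197,.1586],[1.3,5.6,4.5],.013),(0,[.4006,-.2256,.1553],[2,6.1,4.9],.013),(0,[.3991,-.2311,.1513],[1.3,6.7,4.5],.0129),(0,[.3979,-.2362,.1467],[1.6,7.3,4.4],.0127),
(1,[.4157,-.165,.1616],[-1.3,18.2,11],.013),(1,[.4142,-.176,.1647],[.5,14.5,7.9],.0131),(1,[.412,-.1868,.166],[2.9,13.4,6.9],.0131),(1,[.4095,-.1974,.1654],[2.8,13.1,8.5],.013),(1,[.4069,-.2078,.163],[3.5,12.7,7.5],.0132),(1,[.4044,-.2175,.1591],[2.7,10.8,8],.013),(1,[.402,-.2266,.1536],[2.8,11.3,7.8],.013),(1,[.3999,-.2346,.1468],[4,11.3,6.7],.0124)]
def ana(D,s=1):
    o=[]
    for g,p,F,w in D:
        l=loc(p);F=R.T@F;y=l[1]+s*(w/2-.005);ph=np.degrees(np.arcsin(-y/.068));z=.068*np.cos(np.radians(ph))
        o.append((ph-135-90*g, z*F[1]-(y+s*.005)*F[2]))  # theta of dot, torque applied
    return np.array(o)
def fit(o,sg=1):
    A=np.c_[sg*np.ones(len(o)),-np.sin(np.radians(o[:,0])),-np.cos(np.radians(o[:,0]))]
    return A
E
python3 - <<'E'
from fit import *
from cell import arm
s=arm.observe(); l=loc(s["tool_pos"]); print(l,s["wrist_force"],s["width"],np.degrees(np.arcsin(-(l[1]+s["width"]/2-.005)/.068)))
o=ana(D); o[7:,0]+=180 ; print(o.round(3))
E
```

```text
[-0.03075335 -0.0498228   0.0066532 ] [ 2.25958872 11.23967768  8.44455044] 0.013125354895079221 45.21113773874244
[[-126.054    0.355]
 [-122.033    0.399]
 [-116.144    0.392]
 [-110.358    0.46 ]
 [-104.596    0.52 ]
 [ -98.796    0.532]
 [ -92.998    0.556]
 [ -69.346    0.706]
 [ -59.533    0.757]
 [ -50.112    0.851]
 [ -40.886    0.907]
 [ -31.827    0.951]
 [ -22.872    0.866]
 [ -13.997    0.913]
 [  -5.125    0.882]]
```

Torque peaks near θ≈-25°. I'll regrasp and go on forward for a full circle of data.

>>> play_rows:
  increments:
    - {"tx": 0,"ty": 0,"tz": 0.014,"ax": 0,"ay": 0,"az": 0,"claw": 0.4}
    - {"tx": 0,"ty": 0,"tz": 0.02,"ax": 0,"ay": 0,"az": 0,"claw": 0.3}
    - {"tx": 0,"ty": 0,"tz": 0.02,"ax": 0,"ay": 0,"az": 0,"claw": 0.3}
    - {"tx": 0.006,"ty": 0.0241,"tz": 0,"ax": 0,"ay": 0,"az": 0,"claw": 0.3}
    - {"tx": 0.006,"ty": 0.0241,"tz": 0,"ax": 0,"ay": 0,"az": 0,"claw": 0.3}
    - {"tx": 0.006,"ty": 0.0241,"tz": 0,"ax": 0,"ay": 0,"az": 0,"claw": 0.3}
    - {"tx": 0.006,"ty": 0.0241,"tz": 0,"ax": 0,"ay": 0,"az": 0,"claw": 0.3}
    - {"tx": 0,"ty": 0,"tz": 0,"ax": 0,"ay": 0,"az": 0,"claw": 0.3}

```text
time: 15.3
tool_pos: [0.4215, -0.1436, 0.195]
eef_rot: [0.391, 3.115, 0.001]
wrist_force: [-0.2, -0.4, -1.1]
width: 0.0298
grasp_force: 0.0
```

>>> play_rows:
  increments:
    - {"tx": 0,"ty": 0,"tz": -0.018,"ax": 0,"ay": 0,"az": 0,"claw": 0.3}
    - {"tx": 0,"ty": 0,"tz": -0.018,"ax": 0,"ay": 0,"az": 0,"claw": 0.3}
    - {"tx": 0,"ty": 0,"tz": -0.018,"ax": 0,"ay": 0,"az": 0,"claw": 0.3}
    - {"tx": 0,"ty": 0,"tz": 0,"ax": 0,"ay": 0,"az": 0,"claw": 0.7}
    - {"tx": 0,"ty": 0,"tz": 0,"ax": 0,"ay": 0,"az": 0,"claw": 0.7}
    - {"tx": 0,"ty": 0,"tz": 0,"ax": 0,"ay": 0,"az": 0,"claw": 0.7}

```text
time: 15.9
tool_pos: [0.4205, -0.1458, 0.141]
eef_rot: [0.399, 3.115, 0.0]
wrist_force: [-0.8, 1.9, -0.9]
width: 0.0128
grasp_force: 0.8
```

Run:
```python
from h import *
from cell import arm
s=arm.observe(); print(loc(s["tool_pos"]),R.T@s["wrist_force"],s["width"])
```

```text
[-0.03341811  0.04629031  0.00598768] [-1.28320855  1.66796169 -0.92060831] 0.012824148878218018
```

>>> play_rows:
  increments:
    - {"tx": -0.0006,"ty": -0.0026,"tz": 0.0025,"ax": 0,"ay": 0,"az": 0,"claw": 0.7}
    - {"tx": -0.0007,"ty": -0.0027,"tz": 0.0023,"ax": 0,"ay": 0,"az": 0,"claw": 0.7}
    - {"tx": -0.0007,"ty": -0.0028,"tz": 0.0022,"ax": 0,"ay": 0,"az": 0,"claw": 0.7}

```text
time: 16.2
tool_pos: [0.4188, -0.1505, 0.1475]
eef_rot: [0.396, 3.116, 0.007]
wrist_force: [2.2, 11.8, -5.2]
width: 0.0128
grasp_force: 6.0
```

>>> play_rows:
  increments:
    - {"tx": -0.0007,"ty": -0.0028,"tz": 0.002,"ax": 0,"ay": 0,"az": 0,"claw": 0.7}
    - {"tx": -0.0008,"ty": -0.003,"tz": 0.0019,"ax": 0,"ay": 0,"az": 0,"claw": 0.7}
    - {"tx": -0.0008,"ty": -0.003,"tz": 0.0017,"ax": 0,"ay": 0,"az": 0,"claw": 0.7}

```text
time: 16.5
tool_pos: [0.4167, -0.1581, 0.1534]
eef_rot: [0.395, 3.117, 0.01]
wrist_force: [2.3, 14.3, 0.5]
width: 0.0127
grasp_force: 7.6
```

>>> play_rows:
  increments:
    - {"tx": -0.0008,"ty": -0.0031,"tz": 0.0015,"ax": 0,"ay": 0,"az": 0,"claw": 0.7}
    - {"tx": -0.0008,"ty": -0.0032,"tz": 0.0013,"ax": 0,"ay": 0,"az": 0,"claw": 0.7}
    - {"tx": -0.0008,"ty": -0.0033,"tz": 0.0012,"ax": 0,"ay": 0,"az": 0,"claw": 0.7}

```text
time: 16.8
tool_pos: [0.4144, -0.1664, 0.158]
eef_rot: [-0.394, -3.116, -0.014]
wrist_force: [-0.6, 19.6, 12.2]
width: 0.0128
grasp_force: 9.6
```

>>> play_rows:
  increments:
    - {"tx": -0.0009,"ty": -0.0033,"tz": 0.001,"ax": 0,"ay": 0,"az": 0,"claw": 0.7}
    - {"tx": -0.0009,"ty": -0.0034,"tz": 0.0008,"ax": 0,"ay": 0,"az": 0,"claw": 0.7}
    - {"tx": -0.0009,"ty": -0.0034,"tz": 0.0006,"ax": 0,"ay": 0,"az": 0,"claw": 0.7}

```text
time: 17.1
tool_pos: [0.4127, -0.1781, 0.1607]
eef_rot: [0.394, 3.114, 0.01]
wrist_force: [1.8, 14.3, 9.4]
width: 0.0126
grasp_force: 7.0
```

>>> play_rows:
  increments:
    - {"tx": -0.0009,"ty": -0.0034,"tz": 0.0004,"ax": 0,"ay": 0,"az": 0,"claw": 0.7}
    - {"tx": -0.0009,"ty": -0.0034,"tz": 0.0002,"ax": 0,"ay": 0,"az": 0,"claw": 0.7}
    - {"tx": -0.0009,"ty": -0.0034,"tz": 0,"ax": 0,"ay": 0,"az": 0,"claw": 0.7}

```text
time: 17.4
tool_pos: [0.4102, -0.1895, 0.1614]
eef_rot: [0.395, 3.113, 0.008]
wrist_force: [1.9, 12.2, 7.7]
width: 0.013
grasp_force: 5.7
```

>>> play_rows:
  increments:
    - {"tx": -0.0009,"ty": -0.0034,"tz": -0.0001,"ax": 0,"ay": 0,"az": 0,"claw": 0.7}
    - {"tx": -0.0009,"ty": -0.0034,"tz": -0.0003,"ax": 0,"ay": 0,"az": 0,"claw": 0.7}
    - {"tx": -0.0009,"ty": -0.0034,"tz": -0.0005,"ax": 0,"ay": 0,"az": 0,"claw": 0.7}

```text
time: 17.7
tool_pos: [0.4074, -0.2005, 0.1605]
eef_rot: [0.396, 3.113, 0.006]
wrist_force: [1.9, 9.5, 6.3]
width: 0.0128
grasp_force: 4.8
```

>>> play_rows:
  increments:
    - {"tx": -0.0009,"ty": -0.0034,"tz": -0.0007,"ax": 0,"ay": 0,"az": 0,"claw": 0.7}
    - {"tx": -0.0009,"ty": -0.0034,"tz": -0.0009,"ax": 0,"ay": 0,"az": 0,"claw": 0.7}
    - {"tx": -0.0009,"ty": -0.0033,"tz": -0.0011,"ax": 0,"ay": 0,"az": 0,"claw": 0.7}

```text
time: 18.0
tool_pos: [0.4046, -0.2111, 0.1577]
eef_rot: [0.396, 3.113, 0.005]
wrist_force: [2.6, 7.9, 5.0]
width: 0.0132
grasp_force: 4.1
```

>>> play_rows:
  increments:
    - {"tx": -0.0008,"ty": -0.0032,"tz": -0.0012,"ax": 0,"ay": 0,"az": 0,"claw": 0.7}
    - {"tx": -0.0008,"ty": -0.0032,"tz": -0.0014,"ax": 0,"ay": 0,"az": 0,"claw": 0.7}
    - {"tx": -0.0008,"ty": -0.0031,"tz": -0.0016,"ax": 0,"ay": 0,"az": 0,"claw": 0.7}

```text
time: 18.3
tool_pos: [0.402, -0.221, 0.1534]
eef_rot: [0.396, 3.113, 0.004]
wrist_force: [2.7, 6.9, 4.6]
width: 0.0127
grasp_force: 3.5
```

>>> play_rows:
  increments:
    - {"tx": -0.0008,"ty": -0.003,"tz": -0.0017,"ax": 0,"ay": 0,"az": 0,"claw": 0.7}
    - {"tx": -0.0008,"ty": -0.0029,"tz": -0.0019,"ax": 0,"ay": 0,"az": 0,"claw": 0.7}
    - {"tx": -0.0007,"ty": -0.0028,"tz": -0.0021,"ax": 0,"ay": 0,"az": 0,"claw": 0.7}

```text
time: 18.6
tool_pos: [0.3995, -0.23, 0.1476]
eef_rot: [0.397, 3.113, 0.003]
wrist_force: [1.4, 5.7, 5.1]
width: 0.0125
grasp_force: 3.1
```

>>> play_rows:
  increments:
    - {"tx": -0.0007,"ty": -0.0027,"tz": -0.0022,"ax": 0,"ay": 0,"az": 0,"claw": 0.7}
    - {"tx": -0.0007,"ty": -0.0026,"tz": -0.0023,"ax": 0,"ay": 0,"az": 0,"claw": 0.7}
    - {"tx": -0.0006,"ty": -0.0025,"tz": -0.0025,"ax": 0,"ay": 0,"az": 0,"claw": 0.7}

```text
time: 18.9
tool_pos: [0.3974, -0.2381, 0.1406]
eef_rot: [0.397, 3.113, 0.002]
wrist_force: [1.7, 5.5, 2.7]
width: 0.013
grasp_force: 2.6
```

Run:
```python
from h import *
from cell import arm
s=arm.observe(); l=loc(s["tool_pos"]); print(l,R.T@s["wrist_force"],s["width"])
yp=l[1]+s["width"]/2-.005; print(np.degrees(np.arcsin(-yp/.068)))
```

```text
[-0.03227372 -0.04881388  0.00557111] [0.23769995 5.75485807 2.68281714] 0.012997462712059822
44.09188434434613
```

```bash
cat >> fit.py <<'E'
D+=[(1,[.42,-.1496,.151],[.7,8.7,-4.6],.0126),(1,[.4179,-.1571,.157],[1,12.6,1.8],.013),(1,[.3986,-.2394,.1417],[2.3,11.2,8.4],.0131)]
D+=[(2,p,F,w) for p,F,w in [([.4188,-.1505,.1475],[2.2,11.8,-5.2],.0128),([.4167,-.1581,.1534],[2.3,14.3,.5],.0127),([.4144,-.1664,.158],[-.6,19.6,12.2],.0128),([.4127,-.1781,.1607],[1.8,14.3,9.4],.0126),([.4102,-.1895,.1614],[1.9,12.2,7.7],.013),([.4074,-.2005,.1605],[1.9,9.5,6.3],.0128),([.4046,-.2111,.1577],[2.6,7.9,5],.0132),([.402,-.221,.1534],[2.7,6.9,4.6],.0127),([.3995,-.23,.1476],[1.4,5.7,5.1],.0125),([.3974,-.2381,.1406],[1.7,5.5,2.7],.013)]]
def table():
    o=ana(D); g=np.array([d[0] for d in D]); o[:,0]+=180*g; return o,g
def solve(o):
    return least_squares(lambda p:(p[0]+p[1]*np.cos(np.radians(o[:,0])-p[2])-o[:,1])/.04,[.5,.4,-.4],loss="soft_l1")
E
python3 - <<'E'
from fit import *
o,g=table(); r=solve(o); t=r.x
print(t[:2],np.degrees(t[2]),"target",np.degrees(t[2])-90, "sd",np.degrees(np.linalg.inv(r.jac.T@r.jac)[2,2]**.5))
i=np.argsort(o[:,0]); m=t[0]+t[1]*np.cos(np.radians(o[:,0])-t[2]); print(np.c_[g,o,m][i].round(3))
E
```

```text
[0.50760757 0.39542263] -13.18699875855447 target -103.18699875855447 sd 1.77196010189759
[[   0.    -126.054    0.355    0.354]
 [   0.    -122.033    0.399    0.38 ]
 [   0.    -116.144    0.392    0.419]
 [   0.    -110.358    0.46     0.458]
 [   0.    -104.596    0.52     0.498]
 [   0.     -98.796    0.532    0.538]
 [   0.     -92.998    0.556    0.578]
 [   1.     -85.122    0.671    0.63 ]
 [   1.     -77.197    0.642    0.681]
 [   1.     -69.346    0.706    0.728]
 [   1.     -59.533    0.757    0.781]
 [   1.     -50.112    0.851    0.824]
 [   1.     -40.886    0.907    0.858]
 [   1.     -31.827    0.951    0.882]
 [   1.     -22.872    0.866    0.897]
 [   1.     -13.997    0.913    0.903]
 [   1.      -5.125    0.882    0.899]
 [   1.       0.162    0.91     0.892]
 [   2.       6.054    0.881    0.881]
 [   2.      14.209    0.822    0.859]
 [   2.      22.294    0.798    0.83 ]
 [   2.      32.774    0.767    0.782]
 [   2.      42.522    0.773    0.73 ]
 [   2.      52.19     0.675    0.672]
 [   2.      61.466    0.613    0.612]
 [   2.      70.954    0.564    0.548]
 [   2.      80.202    0.501    0.484]
 [   2.      89.095    0.395    0.423]]
```

Good fit: drag 0.51 and amplitude 0.40, with the heavy side down at θ≈-103° (=257°). I'll continue forward, which completes the circle of data on the way to the target.

>>> play_rows:
  increments:
    - {"tx": 0,"ty": 0,"tz": 0.014,"ax": 0,"ay": 0,"az": 0,"claw": 0.4}
    - {"tx": 0,"ty": 0,"tz": 0.02,"ax": 0,"ay": 0,"az": 0,"claw": 0.3}
    - {"tx": 0,"ty": 0,"tz": 0.02,"ax": 0,"ay": 0,"az": 0,"claw": 0.3}
    - {"tx": 0.0062,"ty": 0.0236,"tz": 0,"ax": 0,"ay": 0,"az": 0,"claw": 0.3}
    - {"tx": 0.0062,"ty": 0.0236,"tz": 0,"ax": 0,"ay": 0,"az": 0,"claw": 0.3}
    - {"tx": 0.0062,"ty": 0.0236,"tz": 0,"ax": 0,"ay": 0,"az": 0,"claw": 0.3}
    - {"tx": 0.0062,"ty": 0.0236,"tz": 0,"ax": 0,"ay": 0,"az": 0,"claw": 0.3}
    - {"tx": 0,"ty": 0,"tz": 0,"ax": 0,"ay": 0,"az": 0,"claw": 0.3}

```text
time: 19.7
tool_pos: [0.4221, -0.1421, 0.1942]
eef_rot: [0.391, 3.115, 0.001]
wrist_force: [-0.2, -0.1, 0.1]
width: 0.0301
grasp_force: 0.0
```

>>> play_rows:
  increments:
    - {"tx": 0,"ty": 0,"tz": -0.017,"ax": 0,"ay": 0,"az": 0,"claw": 0.3}
    - {"tx": 0,"ty": 0,"tz": -0.017,"ax": 0,"ay": 0,"az": 0,"claw": 0.3}
    - {"tx": 0,"ty": 0,"tz": -0.017,"ax": 0,"ay": 0,"az": 0,"claw": 0.3}
    - {"tx": 0,"ty": 0,"tz": 0,"ax": 0,"ay": 0,"az": 0,"claw": 0.7}
    - {"tx": 0,"ty": 0,"tz": 0,"ax": 0,"ay": 0,"az": 0,"claw": 0.7}
    - {"tx": 0,"ty": 0,"tz": 0,"ax": 0,"ay": 0,"az": 0,"claw": 0.7}

```text
time: 20.3
tool_pos: [0.4214, -0.1449, 0.1433]
eef_rot: [0.399, 3.114, -0.0]
wrist_force: [0.1, -0.0, 0.2]
width: 0.0127
grasp_force: 0.0
```

Run:
```python
from h import *
from cell import arm
s=arm.observe(); print(loc(s["tool_pos"]),R.T@s["wrist_force"],s["width"])
```

```text
[-0.03275232  0.04740055  0.00825781] [ 0.09365609 -0.00224727  0.18648374] 0.0126679575723221
```

>>> play_rows:
  increments:
    - {"tx": -0.0006,"ty": -0.0026,"tz": 0.0025,"ax": 0,"ay": 0,"az": 0,"claw": 0.7}
    - {"tx": -0.0007,"ty": -0.0027,"tz": 0.0023,"ax": 0,"ay": 0,"az": 0,"claw": 0.7}
    - {"tx": -0.0007,"ty": -0.0028,"tz": 0.0022,"ax": 0,"ay": 0,"az": 0,"claw": 0.7}

```text
time: 20.6
tool_pos: [0.4194, -0.1509, 0.1499]
eef_rot: [0.397, 3.115, 0.004]
wrist_force: [1.5, 7.4, 1.0]
width: 0.0131
grasp_force: 3.5
```

>>> play_rows:
  increments:
    - {"tx": -0.0007,"ty": -0.0028,"tz": 0.002,"ax": 0,"ay": 0,"az": 0,"claw": 0.7}
    - {"tx": -0.0008,"ty": -0.003,"tz": 0.0019,"ax": 0,"ay": 0,"az": 0,"claw": 0.7}
    - {"tx": -0.0008,"ty": -0.003,"tz": 0.0017,"ax": 0,"ay": 0,"az": 0,"claw": 0.7}

```text
time: 20.9
tool_pos: [0.4172, -0.1588, 0.1559]
eef_rot: [0.396, 3.116, 0.006]
wrist_force: [-0.8, 9.7, 6.9]
width: 0.0125
grasp_force: 4.7
```

>>> play_rows:
  increments:
    - {"tx": -0.0008,"ty": -0.0031,"tz": 0.0015,"ax": 0,"ay": 0,"az": 0,"claw": 0.7}
    - {"tx": -0.0008,"ty": -0.0032,"tz": 0.0013,"ax": 0,"ay": 0,"az": 0,"claw": 0.7}
    - {"tx": -0.0008,"ty": -0.0033,"tz": 0.0012,"ax": 0,"ay": 0,"az": 0,"claw": 0.7}

```text
time: 21.2
tool_pos: [0.4151, -0.1696, 0.16]
eef_rot: [0.397, 3.114, 0.004]
wrist_force: [1.3, 5.4, 3.1]
width: 0.0131
grasp_force: 2.6
```

>>> play_rows:
  increments:
    - {"tx": -0.0009,"ty": -0.0033,"tz": 0.001,"ax": 0,"ay": 0,"az": 0,"claw": 0.7}
    - {"tx": -0.0009,"ty": -0.0034,"tz": 0.0008,"ax": 0,"ay": 0,"az": 0,"claw": 0.7}
    - {"tx": -0.0009,"ty": -0.0034,"tz": 0.0006,"ax": 0,"ay": 0,"az": 0,"claw": 0.7}

```text
time: 21.5
tool_pos: [0.4119, -0.181, 0.1619]
eef_rot: [0.398, 3.115, 0.0]
wrist_force: [1.7, 2.8, 2.7]
width: 0.0127
grasp_force: 1.7
```

>>> play_rows:
  increments:
    - {"tx": -0.0009,"ty": -0.0034,"tz": 0.0004,"ax": 0,"ay": 0,"az": 0,"claw": 0.7}
    - {"tx": -0.0009,"ty": -0.0034,"tz": 0.0002,"ax": 0,"ay": 0,"az": 0,"claw": 0.7}
    - {"tx": -0.0009,"ty": -0.0034,"tz": 0,"ax": 0,"ay": 0,"az": 0,"claw": 0.7}

```text
time: 21.8
tool_pos: [0.4083, -0.1915, 0.1617]
eef_rot: [-0.399, -3.116, 0.001]
wrist_force: [2.0, 3.5, 0.7]
width: 0.0127
grasp_force: 1.2
```

>>> play_rows:
  increments:
    - {"tx": -0.0009,"ty": -0.0034,"tz": -0.0001,"ax": 0,"ay": 0,"az": 0,"claw": 0.7}
    - {"tx": -0.0009,"ty": -0.0034,"tz": -0.0003,"ax": 0,"ay": 0,"az": 0,"claw": 0.7}
    - {"tx": -0.0009,"ty": -0.0034,"tz": -0.0005,"ax": 0,"ay": 0,"az": 0,"claw": 0.7}

```text
time: 22.1
tool_pos: [0.4054, -0.2016, 0.1607]
eef_rot: [-0.399, -3.116, 0.0]
wrist_force: [0.3, 2.0, 1.2]
width: 0.013
grasp_force: 0.9
```

>>> play_rows:
  increments:
    - {"tx": -0.0009,"ty": -0.0034,"tz": -0.0007,"ax": 0,"ay": 0,"az": 0,"claw": 0.7}
    - {"tx": -0.0009,"ty": -0.0034,"tz": -0.0009,"ax": 0,"ay": 0,"az": 0,"claw": 0.7}
    - {"tx": -0.0009,"ty": -0.0033,"tz": -0.0011,"ax": 0,"ay": 0,"az": 0,"claw": 0.7}

```text
time: 22.4
tool_pos: [0.4029, -0.2116, 0.158]
eef_rot: [-0.399, -3.116, 0.0]
wrist_force: [0.5, 1.2, 0.3]
width: 0.0126
grasp_force: 0.7
```

>>> play_rows:
  increments:
    - {"tx": -0.0008,"ty": -0.0032,"tz": -0.0012,"ax": 0,"ay": 0,"az": 0,"claw": 0.7}
    - {"tx": -0.0008,"ty": -0.0032,"tz": -0.0014,"ax": 0,"ay": 0,"az": 0,"claw": 0.7}
    - {"tx": -0.0008,"ty": -0.0031,"tz": -0.0016,"ax": 0,"ay": 0,"az": 0,"claw": 0.7}

```text
time: 22.7
tool_pos: [0.4006, -0.2211, 0.1538]
eef_rot: [-0.399, -3.116, 0.0]
wrist_force: [0.2, 0.9, 0.9]
width: 0.0132
grasp_force: 0.6
```

>>> play_rows:
  increments:
    - {"tx": -0.0008,"ty": -0.003,"tz": -0.0017,"ax": 0,"ay": 0,"az": 0,"claw": 0.7}
    - {"tx": -0.0008,"ty": -0.0029,"tz": -0.0019,"ax": 0,"ay": 0,"az": 0,"claw": 0.7}
    - {"tx": -0.0007,"ty": -0.0028,"tz": -0.0021,"ax": 0,"ay": 0,"az": 0,"claw": 0.7}

```text
time: 23.0
tool_pos: [0.3984, -0.2297, 0.1481]
eef_rot: [0.399, 3.116, -0.0]
wrist_force: [-0.5, 2.1, 0.3]
width: 0.0127
grasp_force: 0.6
```

>>> play_rows:
  increments:
    - {"tx": -0.0007,"ty": -0.0027,"tz": -0.0022,"ax": 0,"ay": 0,"az": 0,"claw": 0.7}
    - {"tx": -0.0007,"ty": -0.0026,"tz": -0.0023,"ax": 0,"ay": 0,"az": 0,"claw": 0.7}
    - {"tx": -0.0006,"ty": -0.0025,"tz": -0.0025,"ax": 0,"ay": 0,"az": 0,"claw": 0.7}

```text
time: 23.3
tool_pos: [0.3964, -0.2374, 0.1411]
eef_rot: [0.399, 3.116, 0.0]
wrist_force: [0.4, 1.3, 0.5]
width: 0.0132
grasp_force: 0.7
```

Run:
```python
from h import *
from cell import arm
s=arm.observe(); l=loc(s["tool_pos"]); print(l,R.T@s["wrist_force"],s["width"])
yp=l[1]+s["width"]/2-.005; print(np.degrees(np.arcsin(-yp/.068)))
```

```text
[-0.03336099 -0.04840642  0.00608945] [0.02891561 1.34400388 0.46803575] 0.013212118946446442
43.49099730462128
```

>>> play_rows:
  increments:
    - {"tx": 0,"ty": 0,"tz": 0.014,"ax": 0,"ay": 0,"az": 0,"claw": 0.4}
    - {"tx": 0,"ty": 0,"tz": 0.02,"ax": 0,"ay": 0,"az": 0,"claw": 0.3}
    - {"tx": 0,"ty": 0,"tz": 0.02,"ax": 0,"ay": 0,"az": 0,"claw": 0.3}
    - {"tx": 0.0064,"ty": 0.0233,"tz": 0,"ax": 0,"ay": 0,"az": 0,"claw": 0.3}
    - {"tx": 0.0064,"ty": 0.0233,"tz": 0,"ax": 0,"ay": 0,"az": 0,"claw": 0.3}
    - {"tx": 0.0064,"ty": 0.0233,"tz": 0,"ax": 0,"ay": 0,"az": 0,"claw": 0.3}
    - {"tx": 0.0064,"ty": 0.0233,"tz": 0,"ax": 0,"ay": 0,"az": 0,"claw": 0.3}
    - {"tx": 0,"ty": 0,"tz": 0,"ax": 0,"ay": 0,"az": 0,"claw": 0.3}

```text
time: 24.1
tool_pos: [0.4227, -0.1415, 0.195]
eef_rot: [-0.391, -3.117, -0.001]
wrist_force: [0.2, 0.3, 0.0]
width: 0.0297
grasp_force: 0.0
```

>>> play_rows:
  increments:
    - {"tx": 0,"ty": 0,"tz": -0.0175,"ax": 0,"ay": 0,"az": 0,"claw": 0.3}
    - {"tx": 0,"ty": 0,"tz": -0.0175,"ax": 0,"ay": 0,"az": 0,"claw": 0.3}
    - {"tx": 0,"ty": 0,"tz": -0.0175,"ax": 0,"ay": 0,"az": 0,"claw": 0.3}
    - {"tx": 0,"ty": 0,"tz": 0,"ax": 0,"ay": 0,"az": 0,"claw": 0.7}
    - {"tx": 0,"ty": 0,"tz": 0,"ax": 0,"ay": 0,"az": 0,"claw": 0.7}
    - {"tx": 0,"ty": 0,"tz": 0,"ax": 0,"ay": 0,"az": 0,"claw": 0.7}

```text
time: 24.7
tool_pos: [0.4226, -0.1447, 0.1436]
eef_rot: [0.399, 3.115, -0.0]
wrist_force: [-1.2, 0.0, -0.2]
width: 0.0128
grasp_force: 0.0
```

```bash
cat >> fit.py <<'E'
D+=[(3,p,F,w) for p,F,w in [([.4194,-.1509,.1499],[1.5,7.4,1],.0131),([.4172,-.1588,.1559],[-.8,9.7,6.9],.0125),([.4151,-.1696,.16],[1.3,5.4,3.1],.0131),([.4119,-.181,.1619],[1.7,2.8,2.7],.0127),([.4083,-.1915,.1617],[2,3.5,.7],.0127),([.4054,-.2016,.1607],[.3,2,1.2],.013),([.4029,-.2116,.158],[.5,1.2,.3],.0126),([.4006,-.2211,.1538],[.2,.9,.9],.0132),([.3984,-.2297,.1481],[-.5,2.1,.3],.0127),([.3964,-.2374,.1411],[.4,1.3,.5],.0132)]]
E
python3 - <<'E'
from fit import *
from cell import arm
s=arm.observe(); print(loc(s["tool_pos"]),R.T@s["wrist_force"],s["width"])
o,g=table(); r=solve(o); t=r.x
print(t[:2],np.degrees(t[2]),"target",np.degrees(t[2])-90, "sd",np.degrees(np.linalg.inv(r.jac.T@r.jac)[2,2]**.5))
i=np.argsort(o[:,0]); m=t[0]+t[1]*np.cos(np.radians(o[:,0])-t[2]); print(np.c_[g,o,m][i].round(3)[::3])
E
```

```text
[-0.03165106  0.04787723  0.00855192] [-1.12762095 -0.28077034 -0.18537842] 0.012751422992763092
[0.50171956 0.4049154 ] -13.701741827127178 target -103.70174182712718 sd 1.5399517199778037
[[ 0.00000e+00 -1.26054e+02  3.55000e-01  3.48000e-01]
 [ 0.00000e+00 -1.10358e+02  4.60000e-01  4.55000e-01]
 [ 0.00000e+00 -9.29980e+01  5.56000e-01  5.77000e-01]
 [ 1.00000e+00 -6.93460e+01  7.06000e-01  7.30000e-01]
 [ 1.00000e+00 -4.08860e+01  9.07000e-01  8.62000e-01]
 [ 1.00000e+00 -1.39970e+01  9.13000e-01  9.07000e-01]
 [ 2.00000e+00  6.05400e+00  8.81000e-01  8.83000e-01]
 [ 2.00000e+00  3.27740e+01  7.67000e-01  7.81000e-01]
 [ 2.00000e+00  6.14660e+01  6.13000e-01  6.05000e-01]
 [ 2.00000e+00  8.90950e+01  3.95000e-01  4.12000e-01]
 [ 3.00000e+00  1.14799e+02  2.66000e-01  2.50000e-01]
 [ 3.00000e+00  1.43443e+02  1.41000e-01  1.29000e-01]
 [ 3.00000e+00  1.70089e+02  1.16000e-01  9.80000e-02]]
```

>>> play_rows:
  increments:
    - {"tx": -0.0006,"ty": -0.0025,"tz": 0.0025,"ax": 0,"ay": 0,"az": 0,"claw": 0.7}
    - {"tx": -0.0007,"ty": -0.0026,"tz": 0.0024,"ax": 0,"ay": 0,"az": 0,"claw": 0.7}
    - {"tx": -0.0007,"ty": -0.0027,"tz": 0.0022,"ax": 0,"ay": 0,"az": 0,"claw": 0.7}
    - {"tx": -0.0007,"ty": -0.0028,"tz": 0.0021,"ax": 0,"ay": 0,"az": 0,"claw": 0.7}

```text
time: 25.1
tool_pos: [0.4198, -0.154, 0.1527]
eef_rot: [0.398, 3.115, 0.002]
wrist_force: [1.2, 6.0, 4.2]
width: 0.0127
grasp_force: 2.7
```

>>> play_rows:
  increments:
    - {"tx": -0.0008,"ty": -0.0029,"tz": 0.0019,"ax": 0,"ay": 0,"az": 0,"claw": 0.7}
    - {"tx": -0.0008,"ty": -0.003,"tz": 0.0018,"ax": 0,"ay": 0,"az": 0,"claw": 0.7}
    - {"tx": -0.0008,"ty": -0.0031,"tz": 0.0016,"ax": 0,"ay": 0,"az": 0,"claw": 0.7}
    - {"tx": -0.0008,"ty": -0.0032,"tz": 0.0014,"ax": 0,"ay": 0,"az": 0,"claw": 0.7}

```text
time: 25.5
tool_pos: [0.4164, -0.1671, 0.159]
eef_rot: [0.398, 3.115, 0.0]
wrist_force: [1.2, 4.4, 2.8]
width: 0.0126
grasp_force: 2.1
```

>>> play_rows:
  increments:
    - {"tx": -0.0008,"ty": -0.0032,"tz": 0.0012,"ax": 0,"ay": 0,"az": 0,"claw": 0.7}
    - {"tx": -0.0009,"ty": -0.0033,"tz": 0.0011,"ax": 0,"ay": 0,"az": 0,"claw": 0.7}
    - {"tx": -0.0009,"ty": -0.0033,"tz": 0.0009,"ax": 0,"ay": 0,"az": 0,"claw": 0.7}
    - {"tx": -0.0009,"ty": -0.0034,"tz": 0.0007,"ax": 0,"ay": 0,"az": 0,"claw": 0.7}

```text
time: 25.9
tool_pos: [0.4125, -0.1803, 0.1626]
eef_rot: [-0.399, -3.116, -0.0]
wrist_force: [2.2, 5.0, 3.5]
width: 0.0127
grasp_force: 2.1
```

>>> play_rows:
  increments:
    - {"tx": -0.0009,"ty": -0.0034,"tz": 0.0005,"ax": 0,"ay": 0,"az": 0,"claw": 0.7}
    - {"tx": -0.0009,"ty": -0.0034,"tz": 0.0003,"ax": 0,"ay": 0,"az": 0,"claw": 0.7}
    - {"tx": -0.0009,"ty": -0.0034,"tz": 0.0002,"ax": 0,"ay": 0,"az": 0,"claw": 0.7}
    - {"tx": -0.0009,"ty": -0.0034,"tz": 0,"ax": 0,"ay": 0,"az": 0,"claw": 0.7}

```text
time: 26.3
tool_pos: [0.4088, -0.1938, 0.1635]
eef_rot: [-0.398, -3.116, -0.0]
wrist_force: [1.8, 3.4, 3.2]
width: 0.0129
grasp_force: 2.4
```

>>> play_rows:
  increments:
    - {"tx": -0.0009,"ty": -0.0034,"tz": -0.0002,"ax": 0,"ay": 0,"az": 0,"claw": 0.7}
    - {"tx": -0.0009,"ty": -0.0034,"tz": -0.0004,"ax": 0,"ay": 0,"az": 0,"claw": 0.7}
    - {"tx": -0.0009,"ty": -0.0034,"tz": -0.0006,"ax": 0,"ay": 0,"az": 0,"claw": 0.7}
    - {"tx": -0.0009,"ty": -0.0034,"tz": -0.0008,"ax": 0,"ay": 0,"az": 0,"claw": 0.7}

```text
time: 26.7
tool_pos: [0.4053, -0.2073, 0.1615]
eef_rot: [-0.398, -3.116, -0.001]
wrist_force: [0.7, 4.8, 2.9]
width: 0.0129
grasp_force: 2.7
```

>>> play_rows:
  increments:
    - {"tx": -0.0009,"ty": -0.0033,"tz": -0.001,"ax": 0,"ay": 0,"az": 0,"claw": 0.7}
    - {"tx": -0.0009,"ty": -0.0033,"tz": -0.0011,"ax": 0,"ay": 0,"az": 0,"claw": 0.7}
    - {"tx": -0.0008,"ty": -0.0032,"tz": -0.0013,"ax": 0,"ay": 0,"az": 0,"claw": 0.7}
    - {"tx": -0.0008,"ty": -0.0031,"tz": -0.0015,"ax": 0,"ay": 0,"az": 0,"claw": 0.7}

```text
time: 27.1
tool_pos: [0.402, -0.2199, 0.1566]
eef_rot: [-0.398, -3.116, -0.001]
wrist_force: [2.8, 5.9, 3.0]
width: 0.0128
grasp_force: 3.1
```

Run:
```python
from h import *
from cell import arm
s=arm.observe(); l=loc(s["tool_pos"]); print(l,R.T@s["wrist_force"],s["width"])
yp=l[1]+s["width"]/2-.005; print(np.degrees(np.arcsin(-yp/.068)))
```

```text
[-0.03239143 -0.03008948  0.02159237] [1.19088575 6.43525442 3.01772529] 0.01284550464752383
24.933720452857333
```

>>> play_rows:
  increments:
    - {"tx": -0.0008,"ty": -0.0032,"tz": -0.0018,"ax": 0,"ay": 0,"az": 0,"claw": 0.7}
    - {"tx": -0.0007,"ty": -0.0026,"tz": -0.0018,"ax": 0,"ay": 0,"az": 0,"claw": 0.7}

```text
time: 27.3
tool_pos: [0.4005, -0.2256, 0.153]
eef_rot: [-0.398, -3.116, -0.001]
wrist_force: [1.4, 5.9, 4.2]
width: 0.0132
grasp_force: 3.3
```

>>> play_rows:
  increments:
    - {"tx": 0,"ty": 0,"tz": 0,"ax": 0,"ay": 0,"az": 0,"claw": 1}
    - {"tx": 0,"ty": 0,"tz": 0,"ax": 0,"ay": 0,"az": 0,"claw": 1}
    - {"tx": 0,"ty": 0,"tz": 0,"ax": 0,"ay": 0,"az": 0,"claw": 1}
    - {"tx": 0,"ty": 0,"tz": 0,"ax": 0,"ay": 0,"az": 0,"claw": 1}

```text
time: 27.7
tool_pos: [0.4004, -0.2255, 0.1526]
eef_rot: [-0.399, -3.116, -0.001]
wrist_force: [2.6, 5.2, -1.0]
width: 0.0074
grasp_force: 58.5
```

```bash
cat >> fit.py <<'E'
D+=[(4,p,F,w) for p,F,w in [([.4198,-.154,.1527],[1.2,6,4.2],.0127),([.4164,-.1671,.159],[1.2,4.4,2.8],.0126),([.4125,-.1803,.1626],[2.2,5,3.5],.0127),([.4088,-.1938,.1635],[1.8,3.4,3.2],.0129),([.4053,-.2073,.1615],[.7,4.8,2.9],.0129),([.402,-.2199,.1566],[2.8,5.9,3],.0128)]]
E
python3 - <<'E'
from fit import *
from cell import arm,imaging
s=arm.observe(); l=loc(s["tool_pos"]); print(l,R.T@s["wrist_force"],s["width"],"pin",np.degrees(np.arcsin(-l[1]/.068)))
o,g=table(); r=solve(o); t=r.x
print(t[:2],np.degrees(t[2]),"target",np.degrees(t[2])-90, "sd",np.degrees(np.linalg.inv(r.jac.T@r.jac)[2,2]**.5)); print((t[0]+t[1]*np.cos(np.radians(o[-6:,0])-t[2])).round(3),o[-6:].round(3))
w=imaging.snapshot("wrist"); v=imaging.snapshot("scene")
P=wpt(C,YAW,[-104],.072,-.012)
pw=proj(P,w,wristT(s,w))[0];pv=proj(P,v)[0]
# red dot centroid within a window round the predicted place
for n,q,im in(("w",pw,w["img"]),("s",pv,v["img"])):
    x0,y0=int(q[0])-25,int(q[1])-25;c=im[y0:y0+50,x0:x0+50].astype(int);m=(c[...,0]>100)&(c[...,1]<.45*c[...,0])&(c[...,2]<.45*c[...,0]);yy,xx=np.nonzero(m);print(n,q.round(1),m.sum(),xx.mean()+x0 if m.any() else 0,yy.mean()+y0 if m.any() else 0)
a=w["img"][60:360,100:420,::-1];b=v["img"][165:265,230:320,::-1]
O=np.zeros((480,800,3),np.uint8);O[:450,:480]=cv2.resize(a,(480,450));O[:350,485:800]=cv2.resize(b,(315,350));cv2.imwrite("pics/c6.png",O)
for th in(-112,-108,-104,-100,-96): print(th,proj(wpt(C,YAW,[th],.072,-.012),w,wristT(s,w)).round(1),proj(wpt(C,YAW,[th],.072,-.012),v).round(1))
E
```

```text
[-0.03250907 -0.03591151  0.01758475] [ 1.18623995  5.7019872  -0.97760324] 0.007395518104057943 pin 31.877873262233745
[0.5028157  0.40202772] -13.718090519411698 target -103.7180905194117 sd 1.4548563186461199
[0.133 0.179 0.235 0.302 0.378 0.458] [[1.89421e+02 1.51000e-01]
 [2.02539e+02 2.00000e-01]
 [2.14603e+02 3.00000e-01]
 [2.26369e+02 2.44000e-01]
 [2.38237e+02 3.50000e-01]
 [2.49915e+02 4.67000e-01]]
w [391.6 229.4] 246 380.0325203252033 211.97154471544715
s [270.5 221.7] 64 251.859375 240.890625
-112 [[382.7 224.9]] [[270.8 225.6]]
-108 [[387.2 227.1]] [[270.6 223.7]]
-104 [[391.6 229.4]] [[270.5 221.7]]
-100 [[395.7 231.9]] [[270.4 219.8]]
-96 [[399.7 234.5]] [[270.3 218. ]]
```

View pics/c6.png

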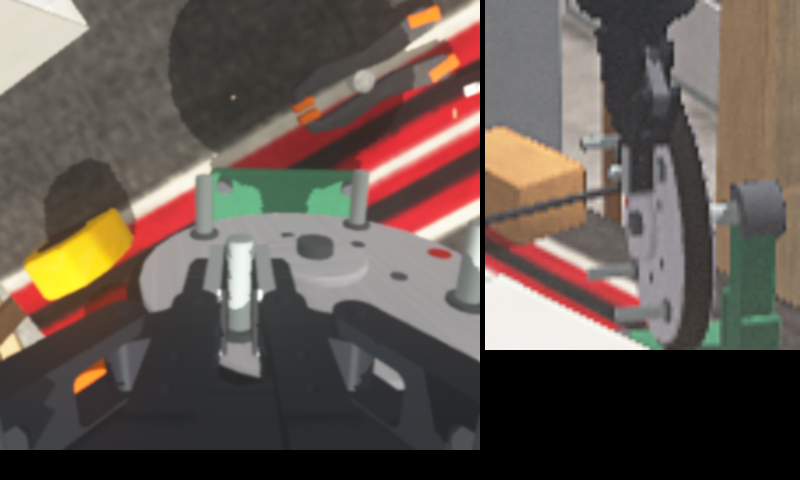

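The red dot in the wrist crop is at (438,253), i.e. (392,229) in the full image. That gives θ≈-104°, and the target is -103.7°. The pin is gripped with 58 N. I'll check that it holds still, then hand in.

>>> play_rows:
  increments:
    - {"tx": 0,"ty": 0,"tz": 0,"ax": 0,"ay": 0,"az": 0,"claw": 1}
    - {"tx": 0,"ty": 0,"tz": 0,"ax": 0,"ay": 0,"az": 0,"claw": 1}
    - {"tx": 0,"ty": 0,"tz": 0,"ax": 0,"ay": 0,"az": 0,"claw": 1}
    - {"tx": 0,"ty": 0,"tz": 0,"ax": 0,"ay": 0,"az": 0,"claw": 1}
    - {"tx": 0,"ty": 0,"tz": 0,"ax": 0,"ay": 0,"az": 0,"claw": 1}
    - {"tx": 0,"ty": 0,"tz": 0,"ax": 0,"ay": 0,"az": 0,"claw": 1}
    - {"tx": 0,"ty": 0,"tz": 0,"ax": 0,"ay": 0,"az": 0,"claw": 1}
    - {"tx": 0,"ty": 0,"tz": 0,"ax": 0,"ay": 0,"az": 0,"claw": 1}

```text
time: 28.6
tool_pos: [0.4004, -0.2256, 0.1526]
eef_rot: [-0.399, -3.116, -0.001]
wrist_force: [3.1, 5.1, -2.0]
width: 0.0075
grasp_force: 58.5
```

```bash
python3 -c "
from cell import workorder; print(workorder.job_done())"
```

```text
the job is handed in; nothing more can be done
None
```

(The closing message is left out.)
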